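# Lock the slot nozzle onto the fume extractor's bayonet port

## Task

The bench fume extractor needs its flat slot nozzle before the varnishing starts: push the slot nozzle into the extractor's sloping port until its lugs are right in against the sprung seal, turn it clockwise to the stop, and let it spring back so that the lugs lock in their notches, then let go. Do not shift the round nozzle, the jar, the tub or the brush pot.

Things in the scene. Friction and masses are not known exactly. Their poses are not given: they have to be found in the camera images.
- extractor: White wedge-shaped bench fume extractor, 240 deep, 220 wide, 143 high, fixed on the table. Origin: centre of its underside; x points to its back, z up. A grey panel slopes down to its low front and carries the bayonet port.
- port: Grey round socket (collar) on the sloping panel, 50 proud of it, outer diameter 72, bore 57. Origin: centre of its mouth, level with the rim, about 135 above the table. z: its axis, pointing out, leaning 35 degrees from vertical to the extractor's front; y: level; x: up the slope. Two J-slots, 180 degrees apart, are cut through its wall, for the nozzle's two lugs.
- slot_floor (a point): Point on the port's axis 22 below the mouth: depth of the floor of the J-slots. Each slot: an entry gap 13 wide, open at the rim; from its foot a track leads clockwise (looking into the mouth) under a hanging tooth 12 deep; 40 degrees on from the entry's middle is the middle of the locking notch, 13 wide, roof 6 below the rim, with a stop on its far side down to the floor.
- clock_mark (a point): Point 36 along the port's y axis from its centre, at the rim; a reference only, NOT a slot. The collar swivels stiffly and its clocking is not measured: locked lugs lie within 16 degrees either side of the port's y axis, so the entries lie 24 to 56 degrees counter-clockwise of it: feel or look for them. Turning in takes under 0.3 N m up to the stop; the collar slips only above 3 N m.
- seal (a point): Point on the port's axis 24 below the mouth, where the spigot's end meets a rubber seal on a spring (point as at rest, it does not move). The seal pushes back 2.5 N at first, 4.7 N at the locked depth, 8.3 N with the lugs on the slot floor, and lifts an unlocked nozzle out until its end is 24 below the mouth again.
- slot_nozzle: Black plastic nozzle with a flat bill, 150 tall, about 0.16 kg, standing on its round spigot. Origin: centre of the spigot's end; z: along it to the bill; y: along the bill's broad side. Spigot diameter 54, 41 long, end tapered to 44 over 7; flange of diameter 72 from 41 to 46. Origin depth below the port's mouth: 16.5 lugs on the rim, 38.5 on the slot floor, 35.5 up under the tooth, 29.5 locked.
- lug (a point): Middle of one of the slot nozzle's two lugs, 30 from its axis along +y and 20 above its origin; the other lies along -y. Each sticks out to 35 from the axis, is 9 wide and 7 high (16.5 to 23.5 above the origin).
- bill (a point): Middle of the slot nozzle's bill, on its axis 119 above its origin. The bill is 24 thick along the nozzle's x, 80 broad along y, with parallel sides from 88 to 150: grip it across the 24.
- round_nozzle: Black plastic nozzle with the same spigot and lugs but a round tube of diameter 38, 130 tall, standing on its spigot; to be left where it stands. Origin: centre of its foot.
- paint_jar: Blue paint jar, diameter 72, 85 tall. Origin: centre of its foot. To be left where it stands.
- gesso_tub: White tub, diameter 84, 75 tall. Origin: centre of its foot. To be left where it stands.
- brush_pot: Glass pot with upright brushes, diameter 76, pot 90 tall, brushes to about 215. Origin: centre of its foot. To be left where it stands.
Not all that is in view belongs to the job. Leave any pink or red look-alike of the slot_nozzle alone.

How it is judged:
By the outcome, as a careful person would: the job done as asked, in the order asked, and still so for the second after the job is handed in, with the robot touching nothing.
It also fails if it takes over 67 s, if anything falls off the work surface, if the arm or the gripper's body presses on something with over 40 N, if the wrist force passes 120 N, or if a joint passes its speed limit or range.

## Robot

A 6-joint arm with a two-finger parallel gripper is mounted at the origin on the work surface. World frame = base frame: x ahead of the robot, y to its left, z up, the work surface at z = 0. Lengths are in m, angles in rad, forces in N, time in s.
With the tool pointing down it reaches from about 0.325 to 0.9 m from the base axis. Payload 6.1 kg.
Tool frame: the origin (TCP) lies between the finger pads; the fingertips stand 11 mm ahead of it and the grasp point (between the pads) lies 8 mm behind it; x points along the fingers, y is the direction in which the jaws open and shut, and the axes are right-handed (so a half turn about x gives the same grasp; the last joint's range is limited). The gripper opens to 87 mm and grips with 3 to 60 N. Pads are 19 mm wide; open, the fingers measure 117 mm over their backs; the gripper's body (75 mm by 190 mm) begins 51 mm behind the grasp point.
Start: joints at [1.004, 0.22, 1.526, -0, 1.395, -0.126], TCP at [0.267, 0.565, 0.234] pointing down, gripper open.
Joint ranges: [-2.98, 2.98], [-0.91, 2.08], [0.09, 2.57], [-1.24, 4.39], [0.2, 2.65], [-2.68, 2.68]. Speed limits (rad/s): [2.57, 2.57, 3.01, 3.14, 3.14, 3.14].

## Interface

Orientations are given as a unit quaternion [x, y, z, w].
In Python, from plant import r gives the robot as it stands.
- The arm moves only by the tool carry_out, never from a script. Its argument "moves" is a list of rows, each an object of numbers: "x", "y", "z": the shift along the world's x, y, z in m; "rx", "ry", "rz": the turn, a rotation vector about the world's x, y, z in degrees; "gripper": the closure, from 0 (fully open) to 1 (shut). A call has 1 to 8 rows; each row shifts and turns the pose as measured when the row begins; what a row does not reach is not made up. A row lasts 1/12 s, in which the tool goes at most 41.7 mm and 7.16 degrees, less where a joint would pass 70% of its speed; a pose out of reach is approached as far as the arm can. A call is refused whole if a number of a shift passes 0.0417 or a number of a turn 7.16, either way. A call with a gripper value outside its range is refused whole. The fingers move at their own pace and stop on an object; the grip force is fixed at half the most. Time passes only in rows, so rows that do not move let the fingers close. It gives the time, the measured TCP pose, the force and the opening at its end, in the units of the state.
- r.state(): the state, without advancing time (a new reading comes with each control period).
- r.snapshot(name): name is "scene" or "top" or "wrist"; returns a dict with "img" (480x640x3 uint8, red, green, blue), "fx", "fy", "cx", "cy" (pixels), "origin" and "rotation" of the camera in the world; the wrist camera has in their place "hand_eye" (4x4, takes a point from camera to tool coordinates, whose origin is the TCP and whose axes are the tool frame's). Camera axes: x right, y down, z forward; pixel columns grow to the right and rows downward; lengths in m; the calibration is good to about 2 mm. A picture is of the moment at which its call begins: read the wrist's pose just before it. There is no depth.
- r.job_done(): hands the job in, once; it reports no verdict.
Trained networks look in the newest picture that a camera, given by its name, has taken for a name from the list of things; names that differ only in an ending like _2 or _b are one class to them, and where a whole thing is asked for, a point or a joint stands for the part that bears it (a point fixed in the world has none). Each returns a list of dicts, best first, with "p" (0 to 1); they miss things now and then, are a little off and sometimes report something else, mostly with a low value. They report only what shows in the picture. A call takes as long as a camera call. They do not tell look-alikes from the thing itself.
- r.boxes_of(thing, camera): "rect" ([left, top, width, height] in pixels, round what is visible of it).
The state is a dict: "t": time; "joints": joint angles; "joint_vel": joint speeds; "tau": joint torques, N m; "tool_pos": TCP position; "tool_rot": TCP orientation; "wrist_force": force on the tool from outside, world axes, zero at the start; "ft_torque": the same for the moment, N m; "finger_gap": finger opening in m.
Only numpy, scipy, OpenCV 4.12 (cv2) and the standard library are available. Lean on these libraries where they do the work, as an engineer would, in place of code of your own. Each camera call takes 0.05 s, during which the arm holds its last target.

## Working session

There is one attempt and no reset: what is moved stays moved. The work goes in short steps, Python scripts to look and compute and a tool call to move; the robot and the scene stay as the last step left them, time stands still between calls to the robot, and variables do not carry over. Pictures are saved under pics/ and viewed, and the job is handed in when it is done.

Besides the shell and the picture viewer there is one more tool, called after "Emit:" as name(argument=value, ...) on one line, values as JSON. carry_out: Moves the arm, as the interface text tells. Its arguments: {"type":"object","properties":{"moves":{"type":"array","items":{"type":"object","properties":{"x":{"type":"number"},"y":{"type":"number"},"z":{"type":"number"},"rx":{"type":"number"},"ry":{"type":"number"},"rz":{"type":"number"},"gripper":{"type":"number"}}}}},"required":["moves"]}

```bash
ls; mkdir -p pics; python3 - <<'E'
from plant import r
import cv2
s=r.state(); print(s)
for c in ("scene","top","wrist"):
    d=r.snapshot(c); cv2.imwrite(f"pics/{c}0.png",d["img"][:,:,::-1])
    print(c,{k:v for k,v in d.items() if k!="img"})
    for t in ("slot_nozzle","port","extractor","round_nozzle","paint_jar","gesso_tub","brush_pot"):
        print(t,r.boxes_of(t,c)[:3])
E
```

```text
pics
{'t': 0.0, 'joints': array([ 1.00388518e+00,  2.21249410e-01,  1.52759559e+00,  1.47953014e-06,
        1.39470840e+00, -1.26104334e-01]), 'joint_vel': array([ 0.00086303,  0.00047759, -0.00017213, -0.00072968, -0.00037726,
        0.0016422 ]), 'tau': array([-8.87886545e-04, -4.94603920e+01, -3.87380898e+01,  6.99024741e-02,
        5.68892865e-02, -1.65802517e-04]), 'tool_pos': array([0.26635043, 0.56474433, 0.23243103]), 'tool_rot': array([ 0.15393817,  0.69023696, -0.15524188,  0.68976513]), 'wrist_force': array([ 0.1866775 ,  0.94352297, -0.49205458]), 'ft_torque': array([ 0.01224249, -0.04643748,  0.01526451]), 'finger_gap': 0.08753863414882727}
scene {'fx': 486.62860544446124, 'fy': 486.62860544446124, 'cx': 318.94125627851935, 'cy': 241.62932604062746, 'origin': array([ 1.08544542, -0.10475459,  0.92951353]), 'rotation': array([ 0.74295861,  0.58786398, -0.19544852, -0.25343308])}
slot_nozzle [{'rect': [355.8, 157.2, 35.1, 56.3], 'p': 0.77}, {'rect': [393.7, 187.7, 46.2, 54.2], 'p': 0.66}, {'rect': [439.2, 160.7, 34.0, 58.3], 'p': 0.6}]
port [{'rect': [280.5, 259.0, 106.
[... 1166 characters left out ...]
ect': [270.0, 168.0, 89.0, 73.9], 'p': 0.19}]
brush_pot [{'rect': [434.3, 120.3, 46.3, 50.5], 'p': 0.76}]
wrist {'fx': 334.834116307632, 'fy': 334.834116307632, 'cx': 320.111603693328, 'cy': 235.7418008696653, 'hand_eye': array([[-6.69925162e-04, -2.90580526e-01,  9.56850307e-01,
        -1.51398829e-01],
       [ 9.99999624e-01, -7.20860443e-04,  4.81221462e-04,
         7.65236709e-04],
       [ 5.49921951e-04,  9.56850269e-01,  2.90580900e-01,
        -8.00817756e-02],
       [ 0.00000000e+00,  0.00000000e+00,  0.00000000e+00,
         1.00000000e+00]])}
slot_nozzle [{'rect': [228.6, 394.6, 24.9, 2.2], 'p': 0.42}]
port []
extractor []
round_nozzle []
paint_jar []
gesso_tub []
brush_pot []
```

View pics/scene0.png

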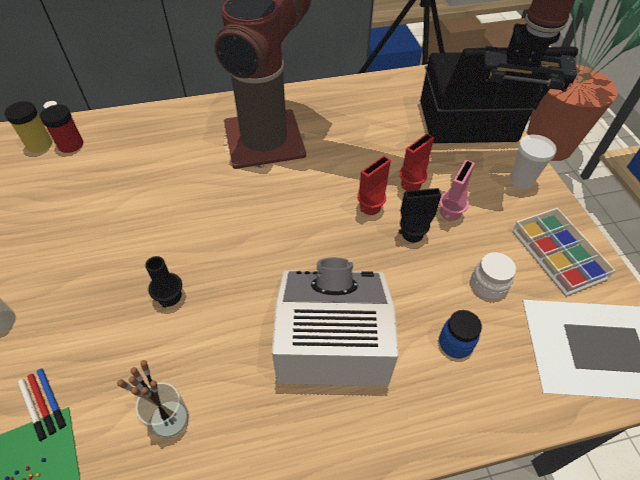

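View pics/top0.png

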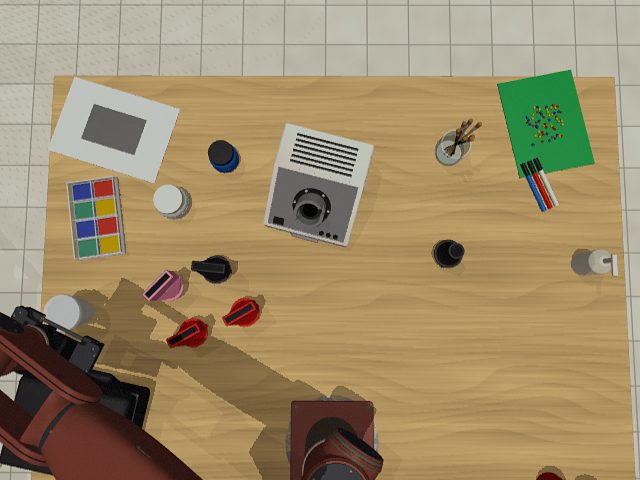

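View pics/wrist0.png

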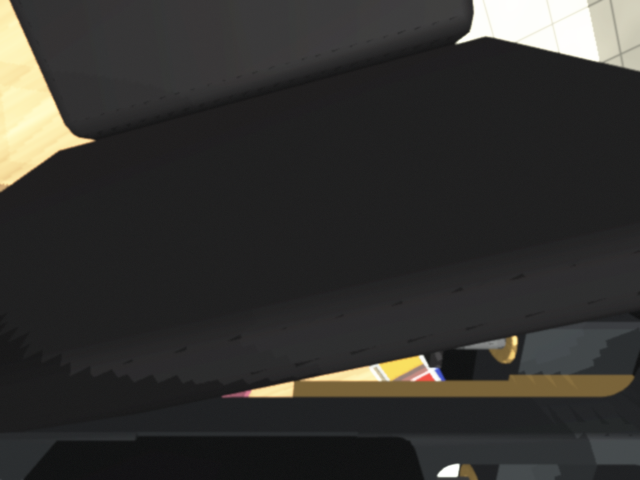

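```bash
python3 - <<'E'
import cv2
a=cv2.imread('pics/scene0.png'); 
cv2.imwrite('pics/scene0c.png',cv2.resize(a[140:400,250:520],None,fx=2.9,fy=2.2,interpolation=3)[:, :800])
a=cv2.imread('pics/top0.png')
cv2.imwrite('pics/top0c.png',cv2.resize(a[110:360,150:390],None,fx=2.4,fy=2.4,interpolation=3))
E
```

```text
(no output)
```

View pics/scene0c.png

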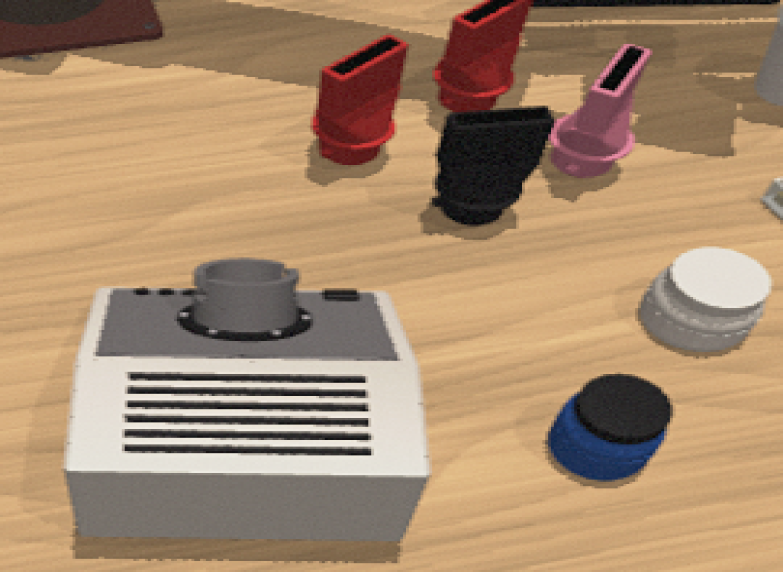

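View pics/top0c.png

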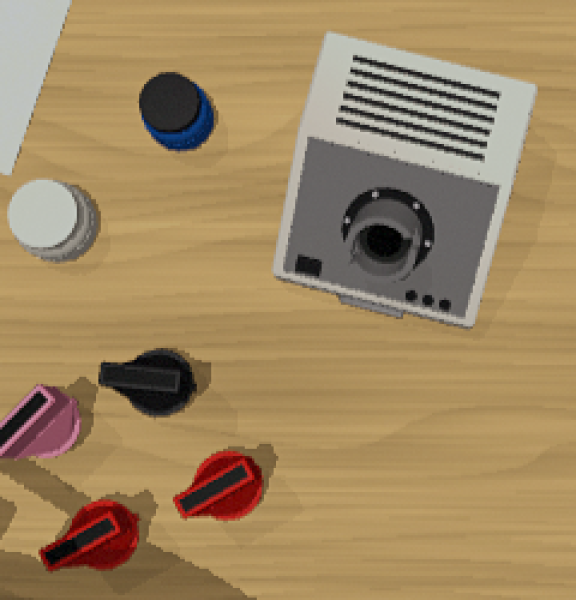

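The black slot nozzle is at top-image (212,268), with the pink and red look-alikes to its lower left and below. The port is at (311,208), and its sloping front faces the robot. Next I'll fit the poses.

```bash
cat > h.py <<'E'
import numpy as np, cv2
from scipy.spatial.transform import Rotation as R
from scipy.optimize import minimize, least_squares
def cam(d, st=None):
    K=np.array([[d['fx'],0,d['cx']],[0,d['fy'],d['cy']],[0,0,1]])
    if 'origin' in d: return K,R.from_quat(d['rotation']).as_matrix(),np.array(d['origin'])
    T=np.eye(4);T[:3,:3]=R.from_quat(st['tool_rot']).as_matrix();T[:3,3]=st['tool_pos']
    M=T@np.array(d['hand_eye']); return K,M[:3,:3],M[:3,3]
def proj(c,P):
    K,Rm,o=c; q=(np.atleast_2d(P)-o)@Rm; return q[:,:2]/q[:,2:]*[K[0,0],K[1,1]]+K[:2,2]
def onplane(c,uv,z):
    K,Rm,o=c; d=Rm@np.array([(uv[0]-K[0,2])/K[0,0],(uv[1]-K[1,2])/K[1,1],1]); return o+d*(z-o[2])/d[2]
def circ(r,z,n=48):
    a=np.linspace(0,2*np.pi,n,endpoint=False); return np.c_[r*np.cos(a),r*np.sin(a),0*a+z]
def rect(x,y,z): return np.array([[sx*x,sy*y,z] for sx,sy in((1,1),(1,-1),(-1,-1),(-1,1))])
# nozzle parts (convex)
PARTS=[np.r_[circ(.022,0),circ(.027,.007),circ(.027,.041)],np.r_[circ(.036,.041),circ(.036,.046)],
       np.r_[circ(.027,.046),rect(.012,.040,.088)],np.r_[rect(.012,.040,.088),rect(.012,.040,.150)]]
def sil(c,Rn,p,shape=(480,640)):
    m=np.zeros(shape,np.uint8)
    for P in PARTS:
        h=cv2.convexHull(proj(c,P@Rn.T+p).astype(np.float32)); cv2.fillConvexPoly(m,np.round(h*16).astype(np.int32),1,shift=4)
    return m
E
python3 - <<'E'
from h import *
from plant import r
cs={c:None for c in('scene','top')}; seg={}
for c,box in(('scene',(385,175,60,75)),('top',(184,248,56,42))):
    d=r.snapshot(c); cs[c]=cam(d); g=d['img'].max(2); m=np.zeros_like(g); x,y,w,h=box
    m[y:y+h,x:x+w]=(g[y:y+h,x:x+w]<62); m=cv2.morphologyEx(m,cv2.MORPH_OPEN,np.ones((3,3))); 
    n,l,s,_=cv2.connectedComponentsWithStats(m); k=1+np.argmax(s[1:,4]); seg[c]=(l==k).astype(np.uint8); print(c,s[k])
p0=onplane(cs['top'],(212,268),.05); print(p0)
def cost(v,full=False):
    Rn=R.from_euler('z',v[2]).as_matrix(); o=[]
    for c in cs:
        a=sil(cs[c],Rn,np.array([v[0],v[1],0])); o.append(1-(a&seg[c]).sum()/(a|seg[c]).sum())
    return o if full else sum(o)
best=None
for y in np.arange(-90,90,15):
    s=minimize(cost,[p0[0],p0[1],np.radians(y)],method='Nelder-Mead',options=dict(initial_simplex=[[p0[0]+a,p0[1]+b,np.radians(y+e)] for a,b,e in((0,0,0),(.015,0,0),(0,.015,0),(0,0,12))]))
    if best is None or s.fun<best.fun: best=s
print(best.x,np.degrees(best.x[2]),cost(best.x,True))
st=r.state(); print(R.from_quat(st['tool_rot']).as_matrix().round(3))
for t,cc in (('paint_jar',.085),('gesso_tub',.075)):
    pass
# others' rough positions
for n,uv,z in(('tub',(172,200),.075),('jar',(223,156),.085),('port',(311,208),.135),('pink',(168,285),.08),('red1',(242,312),.08),('roundn',(448,253),.07)): print(n,onplane(cs['top'],uv,z).round(3))
E
```

```text
scene [ 399  189   42   53 1596]
top [191 256  41  27 742]
[0.43198118 0.29914876 0.05      ]
[ 0.42991733  0.28882105 -0.05389353] -3.0878717563417486 [np.float64(0.10461192350956128), np.float64(0.11771700356718195)]
[[-0.     0.427  0.904]
 [ 0.     0.904 -0.427]
 [-1.     0.    -0.   ]]
tub [0.599 0.398 0.075]
jar [0.708 0.273 0.085]
port [0.571 0.052 0.135]
pink [0.388 0.4   0.08 ]
red1 [0.325 0.218 0.08 ]
roundn [ 0.471 -0.284  0.07 ]
```

Emit:
carry_out(moves=[{"x": 0.016,"y": -0.028,"z": 0.005,"rz": -7},{"x": 0.016,"y": -0.028,"z": 0.005,"rz": -7},{"x": 0.016,"y": -0.028,"z": 0.005,"rz": -7},{"x": 0.016,"y": -0.028,"z": 0.005,"rz": -7},{"x": 0.016,"y": -0.028,"z": 0.005,"rz": -7},{"x": 0.016,"y": -0.028,"z": 0.005,"rz": -7},{"x": 0.016,"y": -0.028,"z": 0,"rz": -7},{"x": 0.016,"y": -0.028,"z": 0,"rz": -7}])

```text
schema error: expected keys x, y, z, rx, ry, rz, gripper
```

Emit:
carry_out(moves=[{"x": 0.016,"y": -0.028,"rz": -6},{"x": 0.016,"y": -0.025,"rz": -6},{},{}])

```text
schema error: expected keys x, y, z, rx, ry, rz, gripper
```

```bash
python3 - <<'E'
from h import *
from plant import r
s=r.state(); d=r.snapshot('wrist'); print(s['t'],s['tool_pos'],s['joints'].round(3)); print(R.from_quat(s['tool_rot']).as_matrix().round(3))
c=cam(d,s); im=d['img'][:,:,::-1].copy(); cv2.imwrite('pics/w1raw.png',im)
Rn=R.from_euler('z',-.054).as_matrix(); m=sil(c,Rn,np.array([.430,.289,0]))
cs,_=cv2.findContours(m,0,2); cv2.drawContours(im,cs,-1,(0,255,0),1); cv2.imwrite('pics/w1.png',im)
E
```

```text
1.3 [0.2666536  0.56524845 0.23354924] [ 1.004  0.22   1.527  0.     1.395 -0.126]
[[-0.     0.427  0.904]
 [ 0.     0.904 -0.427]
 [-1.     0.    -0.   ]]
```

View pics/w1.png

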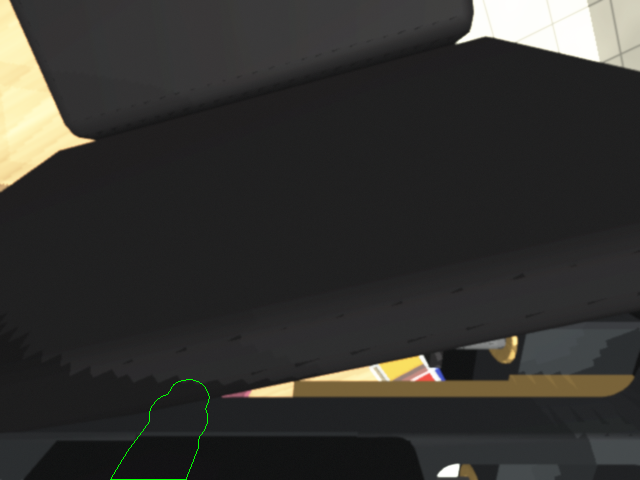

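Emit:
carry_out(moves=[{"x": 0.016,"y": -0.028,"z": 0.005,"rx": 0,"ry": 0,"rz": -7,"gripper": 0},{"x": 0.016,"y": -0.028,"z": 0.005,"rx": 0,"ry": 0,"rz": -7,"gripper": 0},{"x": 0.016,"y": -0.028,"z": 0.005,"rx": 0,"ry": 0,"rz": -7,"gripper": 0},{"x": 0.016,"y": -0.028,"z": 0.005,"rx": 0,"ry": 0,"rz": -7,"gripper": 0},{"x": 0.016,"y": -0.028,"z": 0.005,"rx": 0,"ry": 0,"rz": -7,"gripper": 0},{"x": 0.016,"y": -0.028,"z": 0.005,"rx": 0,"ry": 0,"rz": -7,"gripper": 0},{"x": 0.016,"y": -0.028,"z": 0,"rx": 0,"ry": 0,"rz": -7,"gripper": 0},{"x": 0.016,"y": -0.028,"z": 0,"rx": 0,"ry": 0,"rz": -7,"gripper": 0}])

```text
t: 2.02
tool_pos: [0.394, 0.3367, 0.264]
tool_rot: [0.467, 0.533, -0.464, 0.532]
wrist_force: [0.2, -0.1, -0.2]
finger_gap: 0.0869
```

Emit:
carry_out(moves=[{"x": 0.016,"y": -0.025,"z": 0,"rx": 0,"ry": 0,"rz": -6,"gripper": 0},{"x": 0.016,"y": -0.025,"z": 0,"rx": 0,"ry": 0,"rz": -6,"gripper": 0},{"x": 0,"y": 0,"z": 0,"rx": 0,"ry": 0,"rz": 0,"gripper": 0}])

```text
t: 2.27
tool_pos: [0.4297, 0.2798, 0.2653]
tool_rot: [0.526, 0.474, -0.522, 0.476]
wrist_force: [0.5, -0.3, -0.3]
finger_gap: 0.0866
```

```bash
cat > lk.py <<'E'
from h import *
from plant import r
import sys
s=r.state(); d=r.snapshot('wrist'); print(s['t'],s['tool_pos'],s['joints'].round(3)); print(R.from_quat(s['tool_rot']).as_matrix().round(3))
c=cam(d,s); im=d['img'][:,:,::-1].copy(); n=sys.argv[1]; cv2.imwrite(f'pics/{n}raw.png',im); np.save(f'{n}.npy',np.array([s,{k:v for k,v in d.items()}],dtype=object))
if len(sys.argv)>2:
    Rn=R.from_euler('z',-.054).as_matrix(); m=sil(c,Rn,np.array([.430,.289,0]))
    cs,_=cv2.findContours(m,0,2); cv2.drawContours(im,cs,-1,(0,255,0),1)
cv2.imwrite(f'pics/{n}.png',im)
E
python3 lk.py w2 1
```

```text
2.2667 [0.42974268 0.27979993 0.26525913] [ 0.423 -0.075  1.779 -0.     1.432  0.52 ]
[[ 0.005  0.995 -0.097]
 [ 0.002 -0.097 -0.995]
 [-1.     0.005 -0.003]]
```

View pics/w2.png

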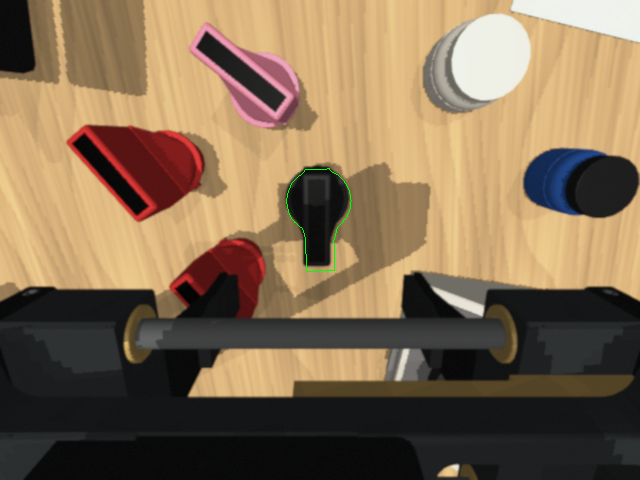

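The overlay matches the nozzle to within a few pixels. I'll refine the fit using the wrist view.

```bash
python3 - <<'E'
from h import *
s,d=np.load('w2.npy',allow_pickle=True); c=cam(d,s)
im=d['img']; g=im.max(2).astype(np.uint8); m=np.zeros_like(g); m[150:285,275:365]=(g[150:285,275:365]<62)
m=cv2.morphologyEx(m,cv2.MORPH_OPEN,np.ones((3,3))); n,l,S,_=cv2.connectedComponentsWithStats(m); k=1+np.argmax(S[1:,4]); seg=(l==k).astype(np.uint8);print(S[k])
def cost(v):
    a=sil(c,R.from_euler('z',v[2]).as_matrix(),np.array([v[0],v[1],0])); return 1-(a&seg).sum()/(a|seg).sum()
b=min((minimize(cost,[.43,.289,y],method='Nelder-Mead',options=dict(initial_simplex=[[.43+a,.289+e,y+f] for a,e,f in((0,0,0),(.01,0,0),(0,.01,0),(0,0,.15))])) for y in(-.2,-.05,.05)),key=lambda q:q.fun)
print(b.x,np.degrees(b.x[2]),b.fun)
a=sil(c,R.from_euler('z',b.x[2]).as_matrix(),np.array([b.x[0],b.x[1],0]))
o=im[:,:,::-1].copy(); cs,_=cv2.findContours(a,0,2);cv2.drawContours(o,cs,-1,(0,255,0),1);cs,_=cv2.findContours(seg,0,2);cv2.drawContours(o,cs,-1,(0,0,255),1)
cv2.imwrite('pics/w2f.png',cv2.resize(o[150:290,250:390],None,fx=4,fy=4))
E
```

```text
[ 286  166   62  100 4077]
[ 0.42870209  0.29210515 -0.12047953] -6.902968474446859 0.09099018733273867
```

View pics/w2f.png

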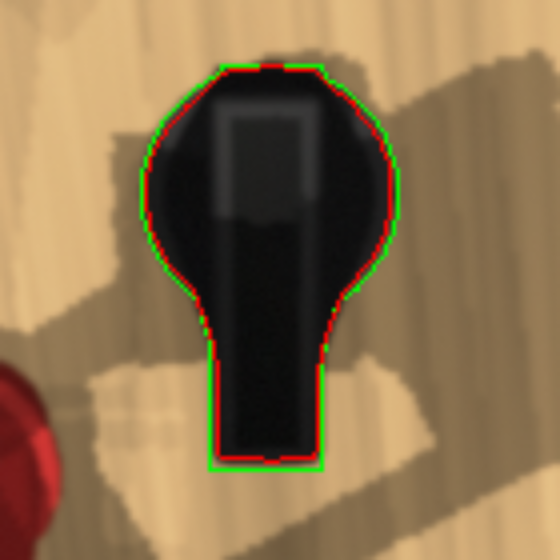

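Emit:
carry_out(moves=[{"x": -0.001,"y": 0.011,"z": -0.03,"rx": 0,"ry": 0,"rz": -1,"gripper": 0},{"x": 0,"y": 0,"z": -0.035,"rx": 0,"ry": 0,"rz": 0,"gripper": 0},{"x": 0,"y": 0,"z": -0.035,"rx": 0,"ry": 0,"rz": 0,"gripper": 0},{"x": 0,"y": 0,"z": -0.03,"rx": 0,"ry": 0,"rz": 0,"gripper": 0},{"x": 0,"y": 0,"z": -0.018,"rx": 0,"ry": 0,"rz": 0,"gripper": 0},{"x": 0,"y": 0,"z": 0,"rx": 0,"ry": 0,"rz": 0,"gripper": 0}])

```text
t: 2.82
tool_pos: [0.4272, 0.2972, 0.1164]
tool_rot: [0.531, 0.474, -0.519, 0.474]
wrist_force: [-0.9, -0.4, -0.0]
finger_gap: 0.0873
```

```bash
python3 lk.py w3
```

```text
2.8167 [0.42718126 0.29720919 0.11642633] [0.453 0.076 1.919 0.005 1.13  0.553]
[[ 0.013  0.995 -0.101]
 [ 0.011 -0.102 -0.995]
 [-1.     0.011 -0.012]]
```

View pics/w3.png

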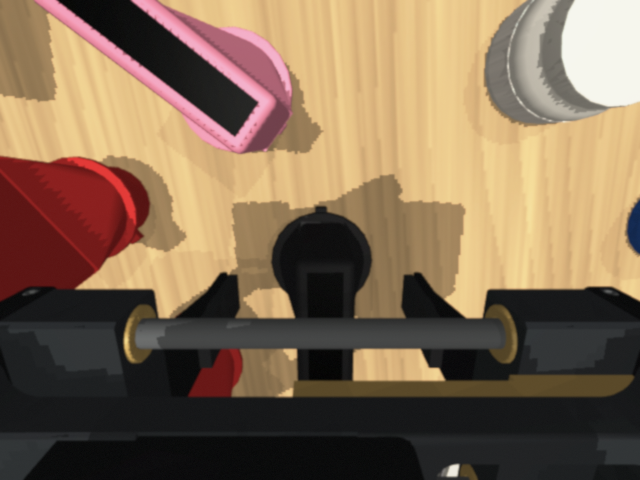

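Emit:
carry_out(moves=[{"x": 0.001,"y": -0.006,"z": -0.003,"rx": -0.6,"ry": 0.75,"rz": 0,"gripper": 0},{"x": 0,"y": 0,"z": 0,"rx": 0,"ry": 0,"rz": 0,"gripper": 0}])

```text
t: 3.03
tool_pos: [0.4291, 0.2929, 0.117]
tool_rot: [0.525, 0.475, -0.523, 0.475]
wrist_force: [0.4, 0.2, 0.2]
finger_gap: 0.0869
```

```bash
python3 lk.py w4; python3 - <<'E'
from h import *
s,d=np.load('w4.npy',allow_pickle=True); c=cam(d,s)
o=d['img'][:,:,::-1].copy()
for x,y,a,col in((.4287,.291,-6.9,(0,255,0)),):
    Rn=R.from_euler('z',a,degrees=True).as_matrix(); p=np.array([x,y,0])
    for P in(circ(.036,.046),circ(.036,.041),rect(.012,.04,.15),rect(.0045,.035,.0235)):
        cv2.polylines(o,[np.round(proj(c,P@Rn.T+p)).astype(np.int32)],True,col,1)
cv2.imwrite('pics/w4f.png',cv2.resize(o[180:420,220:420],None,fx=2.5,fy=2.5))
E
```

```text
3.0333 [0.42911724 0.29287275 0.11701224] [4.460e-01 8.500e-02 1.909e+00 1.000e-03 1.146e+00 5.440e-01]
[[ 0.001  0.995 -0.098]
 [ 0.001 -0.098 -0.995]
 [-1.     0.001 -0.002]]
```

View pics/w4f.png

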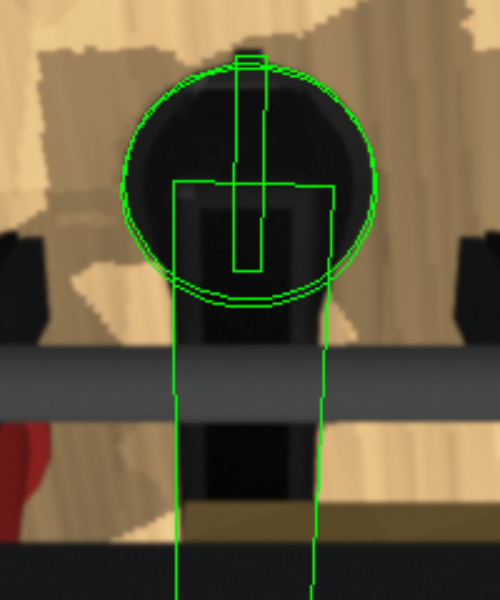

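The model overlay agrees to about 1–2 mm, so I'm closing on the bill.

Emit:
carry_out(moves=[{"x": 0,"y": 0,"z": -0.004,"rx": 0,"ry": 0,"rz": 0,"gripper": 1},{"x": 0,"y": 0,"z": 0,"rx": 0,"ry": 0,"rz": 0,"gripper": 1},{"x": 0,"y": 0,"z": 0,"rx": 0,"ry": 0,"rz": 0,"gripper": 1},{"x": 0,"y": 0,"z": 0,"rx": 0,"ry": 0,"rz": 0,"gripper": 1},{"x": 0,"y": 0,"z": 0,"rx": 0,"ry": 0,"rz": 0,"gripper": 1},{"x": 0,"y": 0,"z": 0,"rx": 0,"ry": 0,"rz": 0,"gripper": 1}])

```text
t: 3.58
tool_pos: [0.4338, 0.2955, 0.1195]
tool_rot: [0.529, 0.474, -0.519, 0.476]
wrist_force: [0.5, -1.0, -0.9]
finger_gap: 0.0548
```

```bash
python3 lk.py w5
```

```text
3.5833 [0.43377493 0.29553007 0.11953899] [0.447 0.084 1.905 0.002 1.138 0.545]
[[ 0.013  0.995 -0.098]
 [ 0.008 -0.099 -0.995]
 [-1.     0.012 -0.009]]
```

View pics/w5.png

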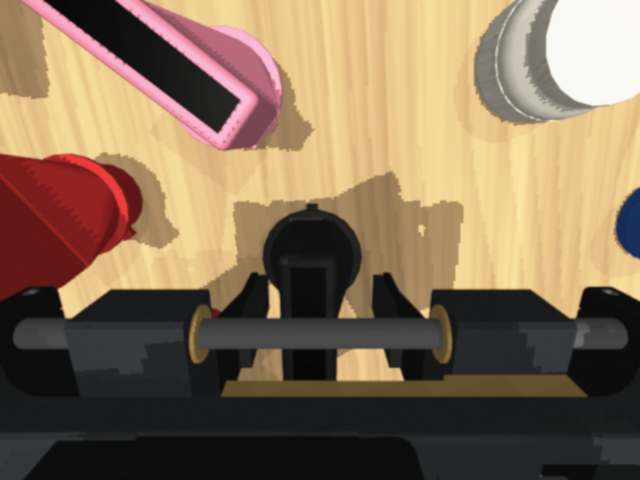

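The pose walks a few mm during hold rows, so I'll correct it while closing.

Emit:
carry_out(moves=[{"x": -0.005,"y": -0.003,"z": -0.006,"rx": -0.5,"ry": 0.7,"rz": 0,"gripper": 0.6}])

```text
t: 3.72
tool_pos: [0.4299, 0.293, 0.1148]
tool_rot: [0.525, 0.474, -0.523, 0.475]
wrist_force: [1.2, -0.0, -0.2]
finger_gap: 0.0444
```

```bash
python3 - <<'E'
from h import *
from plant import r
s=r.state(); print(s['tool_pos'],s['finger_gap'],R.from_quat(s['tool_rot']).as_matrix()[:,0])
E
```

```text
[0.42990125 0.29303464 0.11477806] 0.044446960782670956 [ 3.15687278e-03  5.29419468e-04 -9.99994877e-01]
```

Emit:
carry_out(moves=[{"x": -0.001,"y": 0,"z": -0.001,"rx": 0,"ry": 0.1,"rz": 0,"gripper": 1},{"x": -0.001,"y": -0.001,"z": -0.001,"rx": 0,"ry": 0.1,"rz": 0,"gripper": 1}])

```text
t: 3.88
tool_pos: [0.4264, 0.2913, 0.1113]
tool_rot: [-0.523, -0.475, 0.525, -0.474]
wrist_force: [0.3, -0.1, -0.8]
finger_gap: 0.0308
```

Emit:
carry_out(moves=[{"x": 0,"y": 0,"z": 0,"rx": 0,"ry": 0,"rz": 0,"gripper": 1},{"x": 0,"y": 0,"z": 0,"rx": 0,"ry": 0,"rz": 0,"gripper": 1}])

```text
t: 4.05
tool_pos: [0.4257, 0.2909, 0.1103]
tool_rot: [-0.522, -0.475, 0.526, -0.474]
wrist_force: [-0.5, 0.1, 2.6]
finger_gap: 0.024
```

Gripped with the gap at 24 mm. Lifting.

Emit:
carry_out(moves=[{"x": 0.001,"y": 0,"z": 0.03,"rx": 0,"ry": 0,"rz": 0,"gripper": 1},{"x": 0.001,"y": 0,"z": 0.036,"rx": 0,"ry": 0,"rz": 0,"gripper": 1},{"x": 0.001,"y": 0,"z": 0.036,"rx": 0,"ry": 0,"rz": 0,"gripper": 1},{"x": 0.001,"y": 0,"z": 0.036,"rx": 0,"ry": 0,"rz": 0,"gripper": 1},{"x": 0.001,"y": 0,"z": 0.036,"rx": 0,"ry": 0,"rz": 0,"gripper": 1},{"x": 0,"y": 0,"z": 0.03,"rx": 0,"ry": 0,"rz": 0,"gripper": 1}])

```text
t: 4.55
tool_pos: [0.421, 0.2861, 0.3091]
tool_rot: [-0.513, -0.478, 0.535, -0.471]
wrist_force: [-0.2, 0.9, -1.5]
finger_gap: 0.0241
```

```bash
python3 lk.py w6; python3 - <<'E'
from h import *
from plant import r
for c in('top','scene'):
    d=r.snapshot(c); np.save(c+'1.npy',np.array([d],dtype=object)); im=d['img'][:,:,::-1]
    x,y,w,h=(255,115,130,140) if c=='top' else (265,250,140,140)
    cv2.imwrite(f'pics/{c}1c.png',cv2.resize(im[y:y+h,x:x+w],None,fx=4.2,fy=4.2,interpolation=2))
E
```

```text
4.55 [0.42102762 0.28608678 0.30913371] [ 0.442 -0.074  1.697  0.     1.551  0.54 ]
[[-0.029  0.995 -0.098]
 [-0.013 -0.099 -0.995]
 [-0.999 -0.028  0.016]]
```

View pics/w6.png

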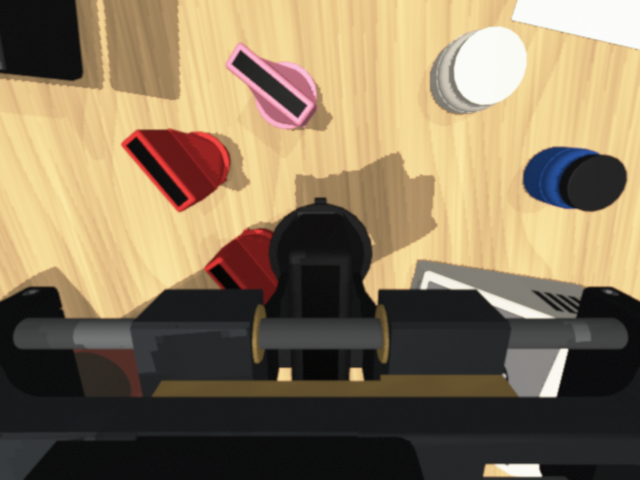

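View pics/top1c.png

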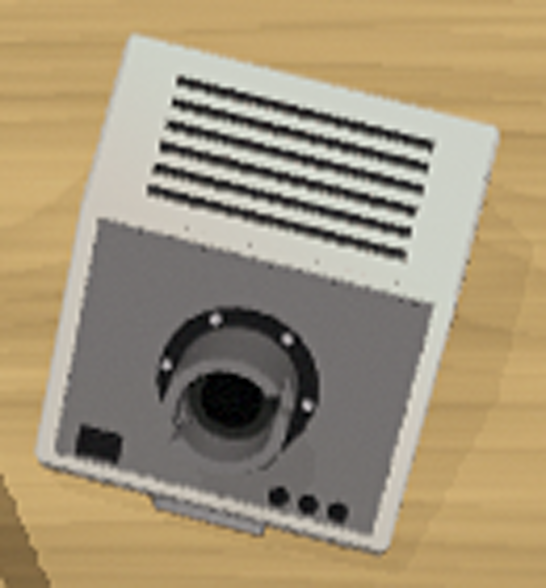

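View pics/scene1c.png

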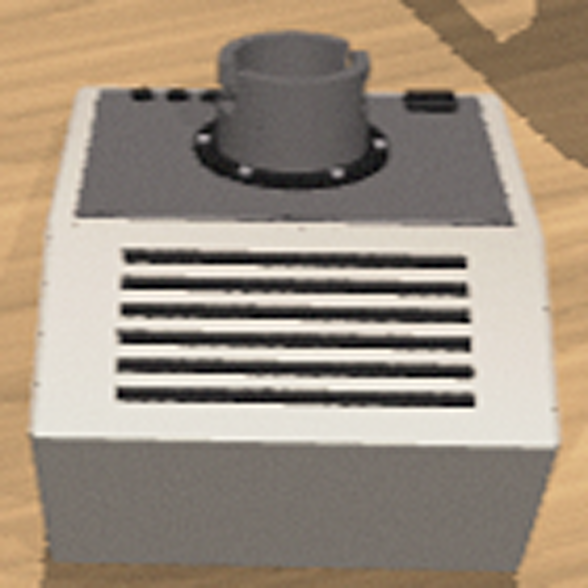

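```bash
cat > ext.py <<'E'
from h import *
top=np.load('top1.npy',allow_pickle=True)[0]; sc=np.load('scene1.npy',allow_pickle=True)[0]
ct,cc=cam(top),cam(sc)
# correspondences (cam,uv,local)
C=[(ct,(286.4,123.3),(.12,.11,.143)),(ct,(373.3,145.5),(.12,-.11,.143)),(cc,(272.9,354),(.12,-.11,.143)),(cc,(397.9,354.8),(.12,.11,.143))]
def f(v):
    Rz=R.from_euler('z',v[2]).as_matrix(); return np.concatenate([proj(c,Rz@np.array(l)+[v[0],v[1],0])[0]-uv for c,uv,l in C])
s=least_squares(f,[.6,.05,-.22]); 
if __name__=='__main__':
    print(s.x,np.degrees(s.x[2]),s.fun.round(1))
E
python3 ext.py
```

```text
[ 0.63147566  0.03936618 -0.24338439] -13.944898172377224 [-1.9 -0.1  0.6 -0.2 -1.6 -0.4  0.7  0.3]
```

```bash
cat > ov.py <<'E'
from ext import *
def portR(yaw): 
    t=np.radians(35); z=np.array([-np.sin(t),0,np.cos(t)]); y=np.array([0,1,0]); x=np.cross(y,z)
    return R.from_euler('z',yaw).as_matrix()@np.c_[x,y,z]
if __name__=='__main__':
    import sys
    ox,oy,yaw=s.x
    print(onplane(ct,(309.8,212.6),.135), 'local', R.from_euler('z',-yaw).as_matrix()@(onplane(ct,(309.8,212.6),.135)-[ox,oy,0]))
    lx,ly,lz=map(float,sys.argv[1:4])
    p=R.from_euler('z',yaw).as_matrix()@np.array([lx,ly,lz])+[ox,oy,0]; Rp=portR(yaw); print('port',p)
    for n,c,d,(x,y,w,h) in(('top',ct,top,(275,180,80,70)),('scene',cc,sc,(295,245,90,70))):
        k=6; im=cv2.resize(d['img'][y:y+h,x:x+w,::-1],None,fx=k,fy=k,interpolation=2)
        for P,col in((circ(.036,0),(0,255,0)),(circ(.0285,0),(0,255,255)),(circ(.036,-.05),(255,0,255))):
            q=(proj(c,P@Rp.T+p)-[x,y]+.5)*k; cv2.polylines(im,[np.round(q).astype(np.int32)],True,col,1)
        cv2.imwrite(f'pics/ov_{n}.png',im)
    a=cv2.imread('pics/ov_top.png');b=cv2.imread('pics/ov_scene.png'); H=420
    cv2.imwrite('pics/ov.png',cv2.resize(np.hstack([a,b]),None,fx=.78,fy=.78))
E
python3 ov.py -0.058 0 0.135
```

```text
[0.56005942 0.05518161 0.135     ] local [-0.07312279 -0.00186118  0.135     ]
port [0.57518504 0.05334352 0.135     ]
```

View pics/ov.png

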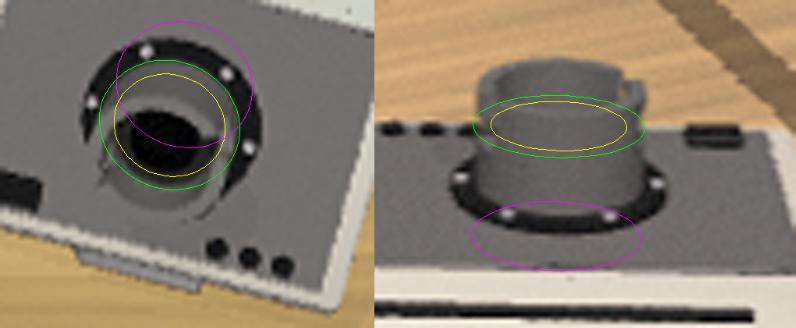

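```bash
python3 ov.py -0.080 0 0.135
```

```text
[0.56005942 0.05518161 0.135     ] local [-0.07312279 -0.00186118  0.135     ]
port [0.55383342 0.05864527 0.135     ]
```

View pics/ov.png

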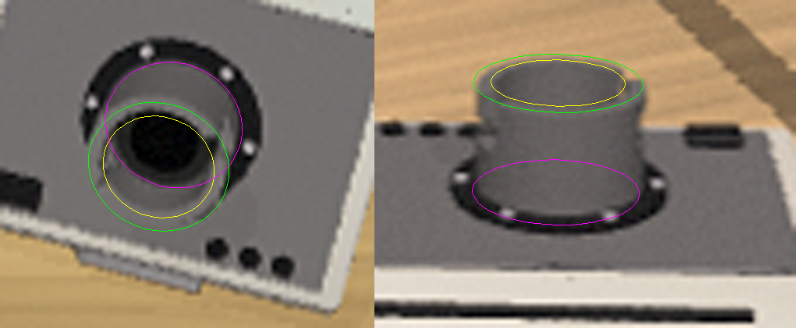

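```bash
cat > plan.py <<'E'
# usage: plan.py phi depth dn dx  -> target: nozzle origin at depth (below mouth, m) , lateral shift in port frame
import sys
from ov import *
from plant import r
PORT=dict(l=(-.079,-.001,.135)); GO=np.array([.110,0,-.0015]) # nozzle origin in tool frame
def portpose():
    import os
    if os.path.exists('port.npy'): a=np.load('port.npy'); return a[:3],R.from_rotvec(a[3:]).as_matrix()
    ox,oy,yaw=s.x; return R.from_euler('z',yaw).as_matrix()@np.array(PORT['l'])+[ox,oy,0],portR(yaw)
def nozz(st):
    T=R.from_quat(st['tool_rot']).as_matrix(); p=np.array(st['tool_pos'])+T@GO
    return p,np.c_[T[:,1],-T[:,2],-T[:,0]]
def inport(st):
    p,Rn=nozz(st); pp,Rp=portpose(); q=Rp.T@(p-pp); M=Rp.T@Rn
    return q, np.degrees(np.arctan2(-M[0,1],M[1,1])), np.degrees([-M[1,2],M[0,2]]),
if __name__=='__main__':
    st=r.state(); phi,dep,sy,sx=map(float,sys.argv[1:5])
    pp,Rp=portpose(); Rn=Rp@R.from_euler('z',phi,degrees=True).as_matrix()
    o=pp+Rp@np.array([sx,0,0])+Rn@np.array([0,sy,-dep]); T=np.c_[-Rn[:,2],Rn[:,0],-Rn[:,1]]
    tp=o-T@GO; T0=R.from_quat(st['tool_rot']).as_matrix()
    dp=tp-st['tool_pos']; w=np.degrees(R.from_matrix(T@T0.T).as_rotvec())
    n=int(max(np.ceil(np.linalg.norm(w)/6.8),np.ceil(np.linalg.norm(dp)/.036),1))
    q,ph,ti=inport(st)
    print('t',st['t'],'now inport mm',(q*1000).round(1),'phi',round(ph,1),'tilt',ti.round(2),'F port',(Rp.T@st['wrist_force']).round(1),'Tq',(Rp.T@st['ft_torque']).round(2),'gap',round(st['finger_gap'],4))
    print('dp',dp.round(4),'w',w.round(2),'n',n,'per',(dp/n).round(4),(w/n).round(2),'J',np.round(st['joints'],2))
E
python3 plan.py 20 -0.06 -0.07 0
```

```text
t 4.7 now inport mm [-115.3  190.4  159.9] phi 7.3 tilt [-0.97 33.86] F port [-2.1  0.1 -2.7] Tq [-0.06  0.03  0.04] gap 0.0236
dp [ 0.0408 -0.2759 -0.0216] w [-11.13 -34.33  11.7 ] n 8 per [ 0.0051 -0.0345 -0.0027] [-1.39 -4.29  1.46] J [ 0.44 -0.08  1.7   0.    1.55  0.54]
```

Emit:
carry_out(moves=[{"x": 0.005,"y": -0.034,"z": 0,"rx": -1.4,"ry": -4.3,"rz": 1.5,"gripper": 1},{"x": 0.005,"y": -0.034,"z": 0,"rx": -1.4,"ry": -4.3,"rz": 1.5,"gripper": 1},{"x": 0.005,"y": -0.034,"z": 0,"rx": -1.4,"ry": -4.3,"rz": 1.5,"gripper": 1},{"x": 0.005,"y": -0.034,"z": 0,"rx": -1.4,"ry": -4.3,"rz": 1.5,"gripper": 1},{"x": 0.005,"y": -0.034,"z": 0,"rx": -1.4,"ry": -4.3,"rz": 1.5,"gripper": 1},{"x": 0.005,"y": -0.034,"z": 0,"rx": -1.4,"ry": -4.3,"rz": 1.5,"gripper": 1}])

```text
t: 5.2
tool_pos: [0.4495, 0.0794, 0.2932]
tool_rot: [0.537, 0.362, -0.401, 0.648]
wrist_force: [0.4, -0.4, -1.7]
finger_gap: 0.0239
```

```bash
python3 plan.py 20 -0.06 -0.07 0; python3 lk.py w7
```

```text
t 5.2 now inport mm [-15.1  -5.6  82.6] phi 18.5 tilt [-1.58  9.12] F port [-0.6 -0.3 -1.7] Tq [-0.07  0.41  0.04] gap 0.0239
dp [ 0.0136 -0.0685 -0.0049] w [-1.61 -9.01  2.1 ] n 2 per [ 0.0068 -0.0343 -0.0025] [-0.81 -4.51  1.05] J [ 0.14 -0.57  2.16 -0.21  1.14  0.12]
5.2 [0.44953204 0.07941809 0.29322775] [ 0.14  -0.565  2.163 -0.209  1.14   0.115]
[[ 0.416  0.908  0.038]
 [-0.132  0.101 -0.986]
 [-0.9    0.405  0.162]]
```

View pics/w7.png

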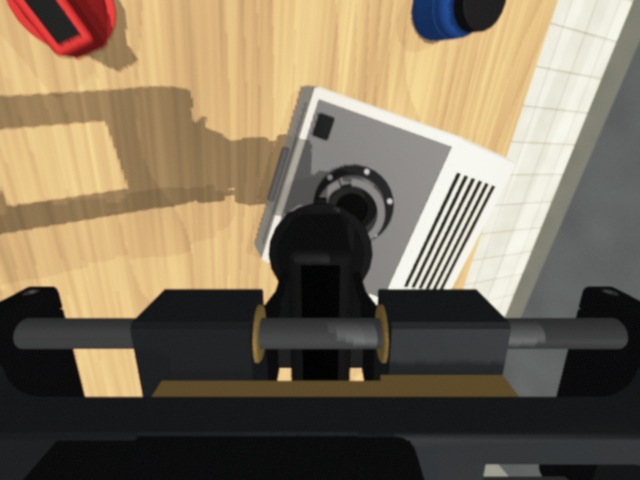

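Emit:
carry_out(moves=[{"x": 0.007,"y": -0.034,"z": -0.002,"rx": -0.8,"ry": -4.5,"rz": 1,"gripper": 1},{"x": 0.007,"y": -0.034,"z": -0.002,"rx": -0.8,"ry": -4.5,"rz": 1,"gripper": 1}])

```text
t: 5.42
tool_pos: [0.4588, 0.0094, 0.278]
tool_rot: [0.546, 0.317, -0.352, 0.691]
wrist_force: [0.0, -0.9, -1.9]
finger_gap: 0.0239
```

```bash
python3 plan.py 20 -0.06 -0.07 0; python3 lk.py w8; python3 - <<'E'
import cv2
a=cv2.imread('pics/w8raw.png'); cv2.imwrite('pics/w8c.png',cv2.resize(a[60:280,200:460],None,fx=3,fy=2.7,interpolation=2))
E
```

```text
t 5.4167 now inport mm [ 14.2 -68.7  53.9] phi 20.6 tilt [-0.2   0.35] F port [-0.9 -0.9 -1.7] Tq [-0.06  0.62  0.01] gap 0.0239
dp [0.0044 0.0015 0.0102] w [ 0.38 -0.46 -0.34] n 1 per [0.0044 0.0015 0.0102] [ 0.38 -0.46 -0.34] J [-0.08 -0.73  2.33 -0.12  0.95 -0.16]
5.4167 [0.45875097 0.00935877 0.27804486] [-0.083 -0.734  2.329 -0.116  0.951 -0.159]
[[ 0.551  0.833  0.053]
 [-0.14   0.155 -0.978]
 [-0.823  0.531  0.202]]
```

View pics/w8c.png

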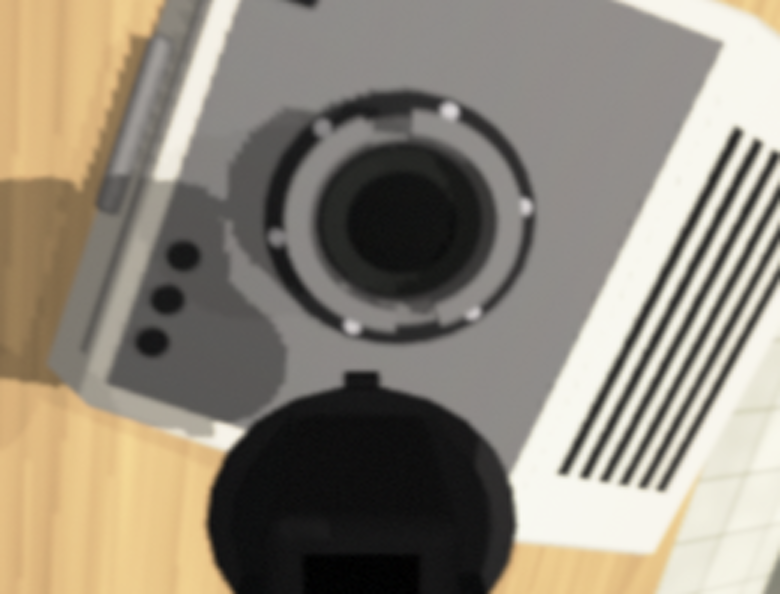

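The wrist view shows the port mouth clearly. The two entry gaps are at about crop (394,120) and (418,320). I'll fit them precisely.

```bash
python3 - <<'E'
import cv2
a=cv2.imread('pics/w8raw.png'); b=cv2.resize(a[90:180,280:390],None,fx=7,fy=6.6,interpolation=2)
b=cv2.convertScaleAbs(b,alpha=1.6); cv2.imwrite('pics/w8d.png',b)
from plan import *
s_,d=np.load('w8.npy',allow_pickle=True); c=cam(d,s_); pp,Rp=portpose()
o=d['img'][:,:,::-1].copy(); o=cv2.resize(o,None,fx=6,fy=6,interpolation=2)
for P,col in((circ(.036,0),(0,255,0)),(circ(.0285,0),(0,255,255))):
    cv2.polylines(o,[np.round((proj(c,P@Rp.T+pp)+.5)*6).astype(np.int32)],True,col,1)
cv2.imwrite('pics/w8e.png',o[90*6:185*6,270*6:395*6])
E
```

```text
(no output)
```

View pics/w8e.png

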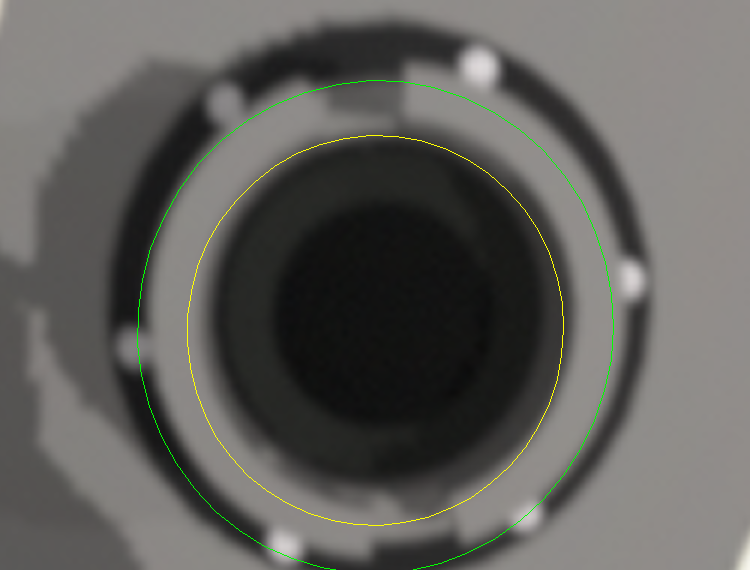

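View pics/w8d.png

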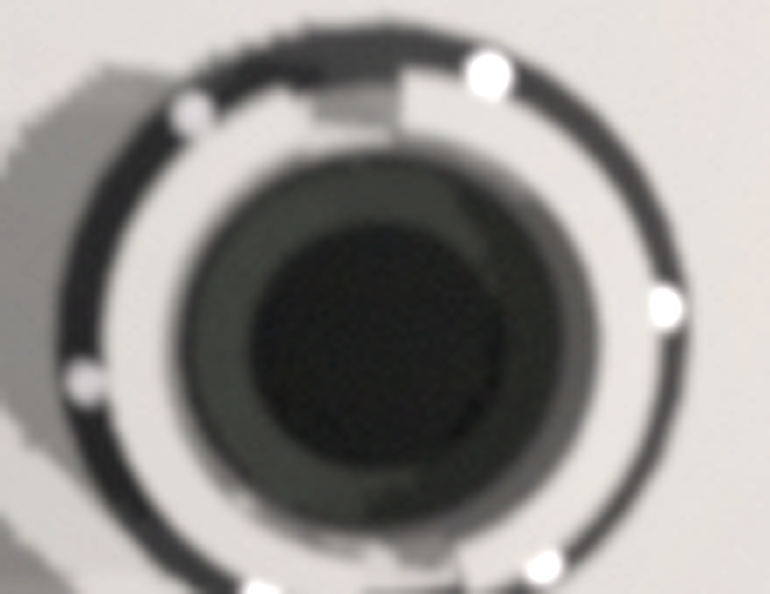

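```bash
cat > ref.py <<'E'
from plan import *
s_,d=np.load('w8.npy',allow_pickle=True); c=cam(d,s_); pp,Rp=portpose()
def ray(uv):
    K,Rm,o=c; v=Rm@np.array([(uv[0]-K[0,2])/K[0,0],(uv[1]-K[1,2])/K[1,1],1]); return o,v
def toport(uv,pp,h=0):
    o,v=ray(uv); n=Rp[:,2]; t=((pp+h*n-o)@n)/(v@n); return Rp.T@(o+t*v-pp)
px=lambda a:(a[0]/6+270-.5,a[1]/6+90-.5)
pts=[(148,320),(622,265),(395,550),(440,65),(200,490),(560,150)]
def f(v): return [np.hypot(*proj_res(p,v)) -.036 for p in pts]
def proj_res(p,v): return toport(px(p),pp)[:2]-v[:2]
q=least_squares(f,[0,0]); print('centre shift in port xy mm',q.x*1000,np.round(np.array(q.fun)*1000,1))
if __name__=='__main__':
    p2=pp+Rp@np.array([q.x[0],q.x[1],0]); print('port',p2)
    np.save('port.npy',np.r_[p2,R.from_matrix(Rp).as_rotvec()])
    for e in[(308,80),(405,62),(370,558),(460,545),(330,112),(400,118)]:
        w=toport(px(e),p2); print(e,'r',np.hypot(w[0],w[1])*1000,'phi',np.degrees(np.arctan2(-w[0],w[1])))
    # nozzle overlay
    p,Rn=nozz(s_); k=4; o=cv2.resize(d['img'][:,:,::-1].copy(),None,fx=k,fy=k,interpolation=2)
    o=cv2.convertScaleAbs(o,alpha=2.2)
    D=lambda P,col:cv2.polylines(o,[np.round((proj(c,P)+.5)*k).astype(np.int32)],True,col,1)
    for P in(circ(.036,.046),circ(.036,.041),rect(.012,.04,.15),rect(.0045,.035,.0235),rect(.0045,.035,.0165)): D(P@Rn.T+p,(0,255,0))
    for a in(.036,.0285): D(circ(a,0)@Rp.T+p2,(0,255,255))
    cv2.imwrite('pics/w8f.png',o[95*k:280*k,235*k:400*k])
E
python3 ref.py
```

```text
centre shift in port xy mm [-0.08412653  2.68548582] [-0.8  0.9 -1.   0.5  1.8 -0.6]
port [0.55514325 0.0600567  0.13495175]
(308, 80) r 35.25029942762678 phi 38.65887362878659
(405, 62) r 36.07399673916135 phi 15.475492213656155
(370, 558) r 36.218766760124296 phi -161.47211832192198
(460, 545) r 36.46969797254261 phi -139.00379169408836
(330, 112) r 30.124376231024165 phi 35.41131726383093
(400, 118) r 28.39324586485016 phi 15.372054658980346
```

View pics/w8f.png

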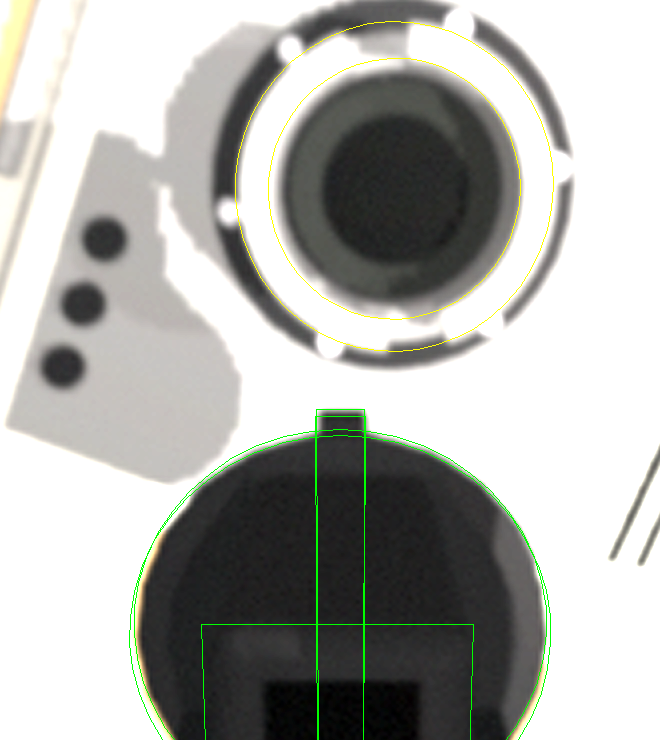

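The nozzle model overlays well. The port has been corrected by 2.7 mm and the entries are at φ≈28°. Moving onto the axis.

```bash
python3 plan.py 28 -0.025 0 0
```

```text
t 5.4667 now inport mm [ 11.2 -79.   50.3] phi 20.4 tilt [-0.62  0.41] F port [-1.1 -2.  -5. ] Tq [-0.21  0.69  0.07] gap 0.0237
dp [ 0.0235  0.0745 -0.0275] w [-3.79  0.56  6.56] n 3 per [ 0.0078  0.0248 -0.0092] [-1.26  0.19  2.19] J [-0.1  -0.74  2.34 -0.11  0.95 -0.17]
```

The arm was still settling during that shot, so I'll re-measure at rest.

```bash
python3 plan.py 28 -0.025 0 0; python3 lk.py w9 >/dev/null; python3 plan.py 28 -0.025 0 0; python3 lk.py w9; python3 - <<'E'
from plan import *
s_,d=np.load('w9.npy',allow_pickle=True); c=cam(d,s_); pp,Rp=portpose(); k=6
o=cv2.resize(d['img'][:,:,::-1].copy(),None,fx=k,fy=k,interpolation=2)
D=lambda P,col:cv2.polylines(o,[np.round((proj(c,P)+.5)*k).astype(np.int32)],True,col,1)
for a in(.036,.0285): D(circ(a,0)@Rp.T+pp,(0,255,255))
for ph in(28,208): D(np.array([[0,.025,0],[0,.04,0]])@(Rp@R.from_euler('z',ph,degrees=True).as_matrix()).T+pp,(0,255,0))
u,v=proj(c,pp)[0].astype(int); print(u,v)
y0=max(v-48,0);x0=u-60; print(x0,y0)
cv2.imwrite('pics/w9e.png',o[y0*k:(y0+95)*k,x0*k:(x0+125)*k])
E
```

```text
t 5.4667 now inport mm [ 11.2 -79.   50.3] phi 20.4 tilt [-0.62  0.41] F port [-1.1 -2.  -5. ] Tq [-0.21  0.69  0.07] gap 0.0237
dp [ 0.0235  0.0745 -0.0275] w [-3.79  0.56  6.56] n 3 per [ 0.0078  0.0248 -0.0092] [-1.26  0.19  2.19] J [-0.1  -0.74  2.34 -0.11  0.95 -0.17]
t 5.5167 now inport mm [ 10.5 -77.2  51.6] phi 20.0 tilt [-0.59  0.68] F port [-1.6 -0.1 -2.3] Tq [-0.04  0.67  0.03] gap 0.0241
dp [ 0.0239  0.0726 -0.0285] w [-4.08  0.36  6.89] n 3 per [ 0.008   0.0242 -0.0095] [-1.36  0.12  2.3 ] J [-0.09 -0.74  2.34 -0.12  0.95 -0.16]
5.5167 [0.45633229 0.0047359  0.2744074 ] [-0.093 -0.737  2.335 -0.116  0.954 -0.158]
[[ 0.545  0.838  0.043]
 [-0.146  0.145 -0.979]
 [-0.826  0.527  0.201]]
338 137
278 89
```

View pics/w9e.png

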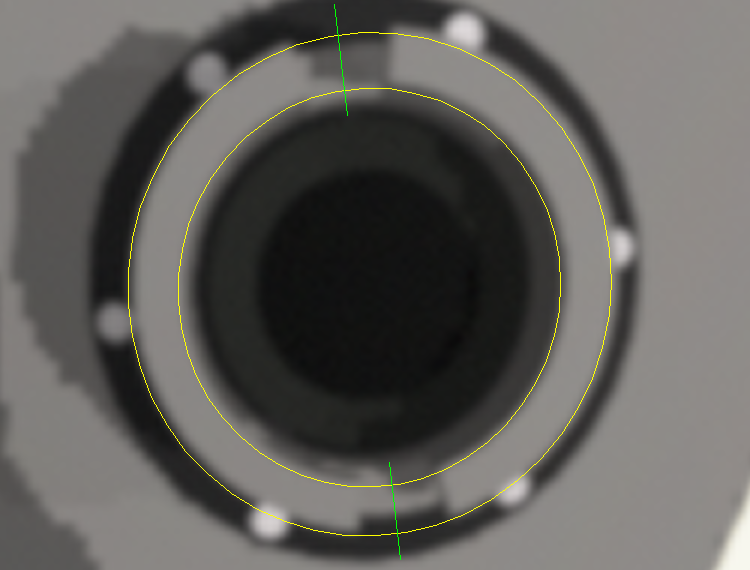

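Good at rest: the residual is about 0.7 mm and φ=28° checks out. I'll apply the small shift and move onto the axis.

```bash
python3 - <<'E'
from plan import *
a=np.load('port.npy'); pp,Rp=portpose(); a[:3]+=Rp@[-.0002,.0006,0]; np.save('port.npy',a)
E
python3 plan.py 28 -0.025 0 0
```

```text
t 5.5667 now inport mm [ 12.9 -75.6  53.3] phi 20.0 tilt [-0.47  0.61] F port [-1.8 -0.4 -0.6] Tq [-0.1   0.55  0.03] gap 0.0236
dp [ 0.0228  0.0714 -0.0311] w [-4.21  0.45  6.87] n 3 per [ 0.0076  0.0238 -0.0104] [-1.4   0.15  2.29] J [-0.09 -0.73  2.33 -0.12  0.96 -0.15]
```

Emit:
carry_out(moves=[{"x": 0.009,"y": 0.027,"z": -0.01,"rx": -1.6,"ry": 0.1,"rz": 2.6,"gripper": 1},{"x": 0.008,"y": 0.024,"z": -0.01,"rx": -1.3,"ry": 0.1,"rz": 2.2,"gripper": 1},{"x": 0.004,"y": 0.012,"z": -0.005,"rx": -0.8,"ry": 0.1,"rz": 1.2,"gripper": 1}])

```text
t: 5.82
tool_pos: [0.4789, 0.0675, 0.2515]
tool_rot: [0.509, 0.331, -0.335, 0.72]
wrist_force: [-0.4, -0.6, -2.5]
finger_gap: 0.0237
```

```bash
for i in 1 2; do python3 plan.py 28 -0.025 0 0; python3 lk.py w10 > /dev/null; done;python3 plan.py 28 -0.025 0 0
```

```text
t 5.8167 now inport mm [  4.5 -11.1  28.9] phi 26.5 tilt [-0.38 -0.1 ] F port [-1.6 -0.7 -2. ] Tq [-0.07  0.6   0.  ] gap 0.0237
dp [ 0.0013  0.0104 -0.0056] w [-0.49  0.23  1.43] n 1 per [ 0.0013  0.0104 -0.0056] [-0.49  0.23  1.43] J [ 0.12 -0.59  2.3  -0.28  0.87  0.03]
t 5.8667 now inport mm [ 2.8 -9.8 28.1] phi 26.6 tilt [-0.33  0.03] F port [-3.2 -0.5 -1.9] Tq [-0.07  0.73  0.  ] gap 0.0238
dp [ 0.0017  0.0091 -0.0042] w [-0.5   0.09  1.3 ] n 1 per [ 0.0017  0.0091 -0.0042] [-0.5   0.09  1.3 ] J [ 0.13 -0.58  2.3  -0.28  0.87  0.03]
t 5.9167 now inport mm [  2.8 -10.6  28.6] phi 26.7 tilt [-0.34  0.08] F port [-1.7 -0.4 -1.4] Tq [-0.03  0.64 -0.02] gap 0.0238
dp [ 0.0021  0.0097 -0.0046] w [-0.49  0.04  1.29] n 1 per [ 0.0021  0.0097 -0.0046] [-0.49  0.04  1.29] J [ 0.12 -0.59  2.3  -0.28  0.87  0.02]
```

View pics/w10.png

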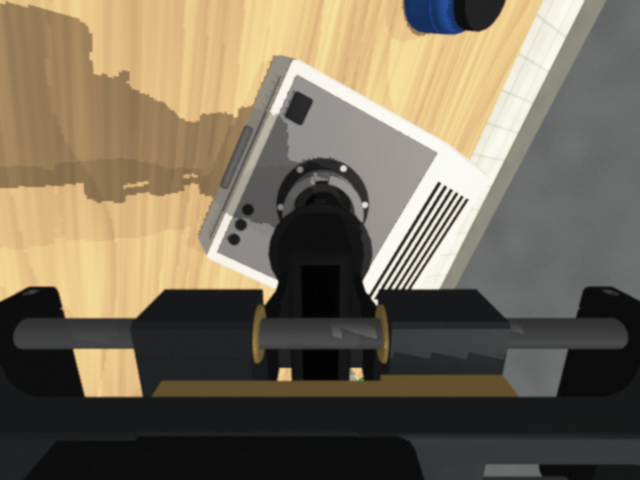

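Emit:
carry_out(moves=[{"x": 0.002,"y": 0.009,"z": -0.004,"rx": -0.5,"ry": 0.1,"rz": 1.3,"gripper": 1}])

```text
t: 6.0
tool_pos: [0.4802, 0.0781, 0.2466]
tool_rot: [0.501, 0.339, -0.328, 0.726]
wrist_force: [-0.2, -0.6, -0.4]
finger_gap: 0.0239
```

```bash
cat > av.py <<'E'
import sys
from plan import *
# several readings while arm settles: each camera call 0.05 s
r.snapshot('wrist')
q=[]
for i in range(3):
    st=r.state(); a,ph,ti=inport(st); q.append(np.r_[a*1000,ph,ti,portpose()[1].T@st['wrist_force']]); 
    if i<2: r.snapshot('wrist')
print(np.array(q).round(1)); print('mean',np.mean(q,0).round(1))
pp,Rp=portpose(); phi,dep=float(sys.argv[1]),float(sys.argv[2])
m=np.mean(q,0); d=np.array([0,0,-dep])-m[:3]/1000
print('t',st['t'],'shift',(Rp@d).round(4)); Rn0=Rp@R.from_rotvec(np.radians([-m[5]*0-m[4]*0,0,0])).as_matrix()
T0=R.from_quat(st['tool_rot']).as_matrix(); Rn=Rp@R.from_euler('z',phi,degrees=True).as_matrix(); T=np.c_[-Rn[:,2],Rn[:,0],-Rn[:,1]]
w=R.from_matrix(T@T0.T).as_rotvec(); print('w',np.degrees(w).round(2),'lever corr', np.round(-np.cross(w,Rn@np.array([0,0,-.11])),4),'zp',Rp[:,2].round(3),'gap',st['finger_gap'])
E
python3 av.py 28 -0.005
```

```text
[[-1.7  1.5 24.7 28.2  0.1  0.2 -3.2 -1.2 -2.1]
 [-1.5  0.6 24.9 28.1  0.   0.2 -0.8 -0.5 -0.6]
 [-0.8 -0.  25.2 28.1  0.   0.2 -1.1 -0.4 -1.4]]
mean [-1.3  0.7 25.  28.1  0.   0.2 -1.7 -0.7 -1.4]
t 6.15 shift [ 0.012  -0.0037 -0.0156]
w [-0.   -0.19 -0.08] lever corr [-0.0003  0.0001 -0.0002] zp [-0.557  0.138  0.819] gap 0.023790445924825904
```

Emit:
carry_out(moves=[{"x": 0.006,"y": -0.0015,"z": -0.008,"rx": 0,"ry": -0.2,"rz": 0,"gripper": 1},{"x": 0.006,"y": -0.0015,"z": -0.008,"rx": 0,"ry": 0,"rz": 0,"gripper": 1}])

```text
t: 6.32
tool_pos: [0.4926, 0.0755, 0.2323]
tool_rot: [0.502, 0.337, -0.327, 0.726]
wrist_force: [0.2, 0.2, -1.7]
finger_gap: 0.0239
```

```bash
python3 av.py 28 0.008; python3 lk.py w11 >/dev/null; python3 - <<'E'
import cv2
a=cv2.imread('pics/w11raw.png'); cv2.imwrite('pics/w11c.png',cv2.convertScaleAbs(cv2.resize(a[120:310,230:410],None,fx=3.1,fy=3.1,interpolation=2),alpha=1.5))
E
```

```text
[[ 2.1  0.4  5.4 28.   0.1 -0.1 -2.8 -1.2 -1.7]
 [ 1.7  0.1  5.8 28.   0.1 -0.  -1.4  0.3 -1.5]
 [ 2.   0.2  6.3 28.   0.1 -0.1 -0.1  0.5 -1.3]]
mean [ 1.9  0.2  5.8 28.   0.1 -0.1 -1.5 -0.1 -1.5]
t 6.4667 shift [ 0.0061 -0.0017 -0.0124]
w [-0.04  0.09 -0.04] lever corr [0.0001 0.0001 0.0001] zp [-0.557  0.138  0.819] gap 0.023786428336397675
```

View pics/w11c.png

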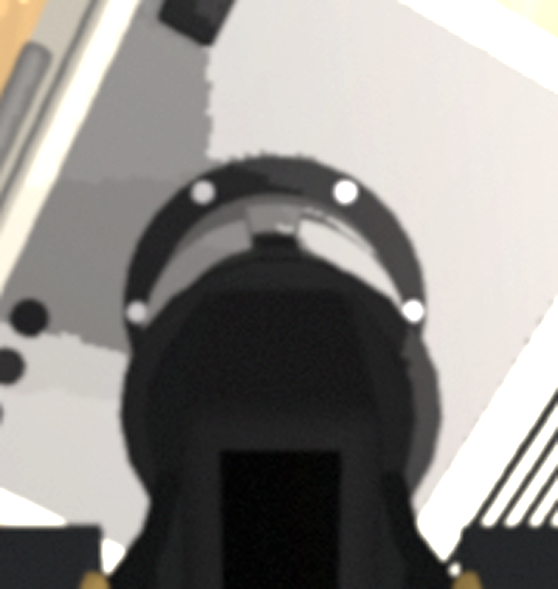

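The lug is centred on the entry gap at crop (275,240). Inserting the tapered end.

Emit:
carry_out(moves=[{"x": 0.003,"y": -0.001,"z": -0.006,"rx": 0,"ry": 0,"rz": 0,"gripper": 1},{"x": 0.003,"y": -0.001,"z": -0.006,"rx": 0,"ry": 0,"rz": 0,"gripper": 1}])

```text
t: 6.68
tool_pos: [0.4994, 0.073, 0.2227]
tool_rot: [0.503, 0.335, -0.326, 0.727]
wrist_force: [-2.0, 0.7, -0.1]
finger_gap: 0.0238
```

```bash
python3 av.py 28 0.015
```

```text
[[ 2.5 -0.1 -6.4 27.9  0.1 -0.3 -2.   0.9 -0.8]
 [ 2.  -0.3 -6.2 27.9  0.1 -0.2 -2.  -0.2 -1.4]
 [ 2.2 -0.2 -6.  27.9  0.1 -0.2  0.   0.4 -2.5]]
mean [ 2.2 -0.2 -6.2 27.9  0.1 -0.2 -1.3  0.4 -1.6]
t 6.8333 shift [ 0.0032 -0.0006 -0.0085]
w [-0.07  0.25 -0.01] lever corr [0.0004 0.0001 0.0003] zp [-0.557  0.138  0.819] gap 0.023838575524719186
```

Emit:
carry_out(moves=[{"x": 0.0015,"y": 0,"z": -0.0045,"rx": 0,"ry": 0.2,"rz": 0,"gripper": 1},{"x": 0.002,"y": -0.0005,"z": -0.0045,"rx": 0,"ry": 0,"rz": 0,"gripper": 1}])

```text
t: 7.0
tool_pos: [0.5029, 0.0724, 0.2133]
tool_rot: [0.502, 0.337, -0.327, 0.726]
wrist_force: [-0.3, -0.6, -1.7]
finger_gap: 0.0238
```

```bash
python3 av.py 28 0.022; python3 lk.py w12 >/dev/null; python3 - <<'E'
import cv2
a=cv2.imread('pics/w12raw.png'); cv2.imwrite('pics/w12c.png',cv2.convertScaleAbs(cv2.resize(a[120:310,230:410],None,fx=3.1,fy=3.1,interpolation=2),alpha=1.5))
E
```

```text
[[ -0.2   0.1 -15.8  27.9   0.1  -0.1  -1.1  -0.1  -0.7]
 [ -0.5  -0.  -15.7  28.    0.1  -0.   -0.6   0.1  -1.1]
 [ -0.2   0.1 -15.4  28.    0.1  -0.   -1.4   0.2  -1.2]]
mean [ -0.3   0.1 -15.6  28.    0.1  -0.   -1.1   0.   -1. ]
t 7.15 shift [ 0.0038 -0.001  -0.005 ]
w [-0.06  0.06 -0.  ] lever corr [0.0001 0.0001 0.0001] zp [-0.557  0.138  0.819] gap 0.023905829260878926
```

View pics/w12c.png

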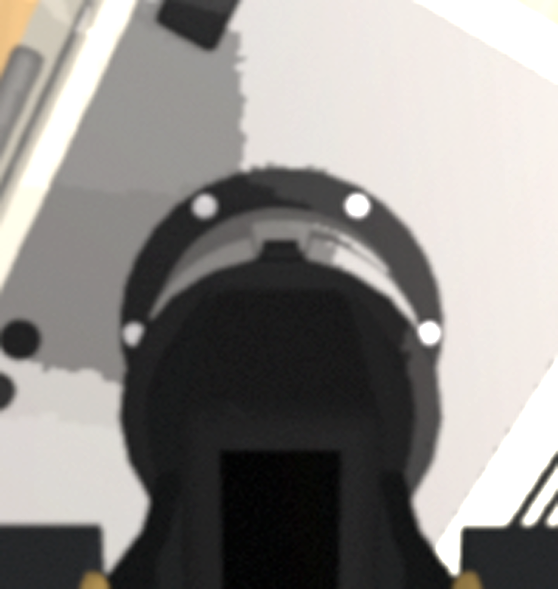

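The lug is at the gap and centred, with no contact force yet. Continuing down.

Emit:
carry_out(moves=[{"x": 0.002,"y": -0.0005,"z": -0.0025,"rx": 0,"ry": 0,"rz": 0,"gripper": 1},{"x": 0.002,"y": -0.0005,"z": -0.003,"rx": 0,"ry": 0,"rz": 0,"gripper": 1}])

```text
t: 7.37
tool_pos: [0.507, 0.0715, 0.208]
tool_rot: [0.502, 0.337, -0.327, 0.726]
wrist_force: [-2.1, -0.3, -2.2]
finger_gap: 0.0235
```

```bash
python3 av.py 28 0.030
```

```text
[[  0.6   0.3 -22.4  28.    0.1  -0.1  -1.2  -0.3  -1.5]
 [  0.5   0.2 -22.2  28.    0.1  -0.1  -1.9   0.4  -1.2]
 [  0.7   0.3 -22.   28.    0.1  -0.1  -2.1   0.2  -1.1]]
mean [  0.6   0.3 -22.2  28.    0.1  -0.1  -1.7   0.1  -1.3]
t 7.5167 shift [ 0.0038 -0.0012 -0.0067]
w [-0.07  0.12 -0.01] lever corr [0.0002 0.0001 0.0001] zp [-0.557  0.138  0.819] gap 0.023997738100340806
```

The lugs are past the rim (22 > 16.5 mm) and free in the entries.

Emit:
carry_out(moves=[{"x": 0.002,"y": -0.0005,"z": -0.0035,"rx": 0,"ry": 0.1,"rz": 0,"gripper": 1},{"x": 0.002,"y": -0.0005,"z": -0.0035,"rx": 0,"ry": 0,"rz": 0,"gripper": 1}])

```text
t: 7.68
tool_pos: [0.5114, 0.0705, 0.2015]
tool_rot: [0.502, 0.337, -0.328, 0.726]
wrist_force: [-4.3, 1.2, 1.6]
finger_gap: 0.0237
```

```bash
python3 av.py 28 0.038
```

```text
[[  0.9   0.5 -30.2  28.    0.1  -0.1   0.   -0.2   2.8]
 [  1.    0.5 -30.   28.    0.1  -0.1   0.4  -0.1   2. ]
 [  0.9   0.5 -29.8  28.    0.1  -0.1  -1.1  -0.8   3. ]]
mean [  0.9   0.5 -30.   28.    0.1  -0.1  -0.2  -0.4   2.6]
t 7.8333 shift [ 0.0036 -0.0014 -0.0071]
w [-0.07  0.1  -0.03] lever corr [0.0002 0.0001 0.0001] zp [-0.557  0.138  0.819] gap 0.023910273279550046
```

Force is up about 4 N, as expected from the seal at this depth. Pushing on to the floor.

Emit:
carry_out(moves=[{"x": 0.002,"y": -0.0007,"z": -0.0035,"rx": 0,"ry": 0.1,"rz": 0,"gripper": 1},{"x": 0.002,"y": -0.0007,"z": -0.0035,"rx": 0,"ry": 0,"rz": 0,"gripper": 1}])

```text
t: 8.0
tool_pos: [0.5158, 0.0693, 0.1952]
tool_rot: [0.502, 0.337, -0.328, 0.726]
wrist_force: [-5.7, 1.6, 3.0]
finger_gap: 0.0238
```

```bash
python3 av.py 28 0.039
```

```text
[[  0.9   0.5 -38.   28.    0.1  -0.   -0.9  -0.3   6.2]
 [  1.    0.4 -37.7  28.    0.1  -0.   -2.4  -0.1   6.6]
 [  1.    0.4 -37.5  28.    0.1  -0.   -1.2   0.2   6.1]]
mean [  1.    0.4 -37.8  28.    0.1  -0.   -1.5  -0.1   6.3]
t 8.15 shift [-0.0002 -0.0004 -0.0016]
w [-0.09  0.06 -0.03] lever corr [0.0001 0.0002 0.    ] zp [-0.557  0.138  0.819] gap 0.02385689726647662
```

Emit:
carry_out(moves=[{"x": 0.001,"y": -0.0003,"z": -0.0018,"rx": 0,"ry": 0,"rz": 0,"gripper": 1}])

```text
t: 8.23
tool_pos: [0.5169, 0.0694, 0.1942]
tool_rot: [0.503, 0.337, -0.327, 0.725]
wrist_force: [-28.2, 9.8, 25.3]
finger_gap: 0.0236
```

```bash
python3 av.py 28 0.039
```

```text
[[  1.3   0.9 -38.8  27.9   0.1  -0.   -6.   -0.4  21.7]
 [  1.3   0.8 -38.7  27.9   0.1  -0.   -6.3   0.7  20.3]
 [  1.3   0.8 -38.6  27.9   0.1  -0.   -6.    1.   20.4]]
mean [  1.3   0.9 -38.7  27.9   0.1  -0.   -6.1   0.4  20.8]
t 8.3833 shift [-0.0011 -0.0006 -0.001 ]
w [-0.12  0.07 -0.02] lever corr [0.0001 0.0002 0.    ] zp [-0.557  0.138  0.819] gap 0.024040239612164917
```

The lugs are on the slot floor: 20 N of contact at a reading of 38.7 mm, against a nominal 38.5. Backing off slightly and turning clockwise in steps.

```bash
python3 - <<'E'
from plan import *
a=np.load('port.npy'); pp,Rp=portpose(); a[:3]+=Rp@[.0006,.0004,0]; np.save('port.npy',a)
E
for p in 22 16 10; do python3 plan.py $p 0.0377 0 0|tail -1; done
```

```text
dp [-0.0012  0.      0.0003] w [ 3.22 -0.76 -4.94] n 1 per [-0.0012  0.      0.0003] [ 3.22 -0.76 -4.94] J [ 0.11 -0.4   2.3  -0.31  0.69  0.05]
dp [-0.0014  0.      0.0002] w [ 6.57 -1.58 -9.85] n 2 per [-0.0007  0.      0.0001] [ 3.28 -0.79 -4.92] J [ 0.11 -0.4   2.3  -0.31  0.69  0.05]
dp [-0.0015  0.      0.0001] w [  9.91  -2.41 -14.76] n 3 per [-0.0005  0.      0.    ] [ 3.3  -0.8  -4.92] J [ 0.11 -0.4   2.3  -0.31  0.69  0.05]
```

Emit:
carry_out(moves=[{"x": -0.001,"y": 0,"z": 0.0004,"rx": 2.2,"ry": -0.5,"rz": -3.3,"gripper": 1},{"x": 0,"y": 0,"z": 0,"rx": 3.3,"ry": -0.8,"rz": -4.9,"gripper": 1}])

```text
t: 8.55
tool_pos: [0.5159, 0.0699, 0.196]
tool_rot: [0.564, 0.307, -0.356, 0.679]
wrist_force: [-6.7, 1.3, 2.3]
finger_gap: 0.0235
```

```bash
python3 plan.py 6 0.0375 0 0; python3 av.py 6 0.0375
```

```text
t 8.55 now inport mm [  1.    0.6 -36.8] phi 17.8 tilt [ 0.07 -0.03] F port [-4.3 -0.4  5.8] Tq [-0.2   1.35  0.2 ] gap 0.0235
dp [-0.0008 -0.0004 -0.0013] w [ 6.55 -1.59 -9.74] n 2 per [-0.0004 -0.0002 -0.0007] [ 3.28 -0.79 -4.87] J [ 0.11 -0.4   2.29 -0.31  0.69  0.23]
[[  1.    0.6 -36.9  17.4   0.1  -0.   -3.3  -0.2   7.9]
 [  1.    0.6 -36.9  17.8   0.1  -0.   -1.9  -0.4   6.5]
 [  1.    0.6 -37.   18.    0.1  -0.   -4.    0.7   6.7]]
mean [  1.    0.6 -36.9  17.7   0.1  -0.   -3.    0.    7.1]
t 8.7 shift [-0.0006 -0.0004 -0.001 ]
w [ 6.61 -1.6  -9.83] lever corr [0.0001 0.0001 0.    ] zp [-0.557  0.138  0.819] gap 0.02401440399379915
```

Emit:
carry_out(moves=[{"x": 0,"y": -0.0003,"z": -0.0008,"rx": 3.3,"ry": -0.8,"rz": -4.9,"gripper": 1},{"x": 0,"y": -0.0002,"z": -0.0004,"rx": 3.3,"ry": -0.8,"rz": -4.9,"gripper": 1}])

```text
t: 8.87
tool_pos: [0.5163, 0.0695, 0.1956]
tool_rot: [0.632, 0.268, -0.387, 0.616]
wrist_force: [-5.4, 1.8, 3.7]
finger_gap: 0.0235
```

```bash
python3 plan.py -6 0.0375 0 0; python3 av.py -6 0.0375
```

```text
t 8.8667 now inport mm [  1.7   0.4 -37.4] phi 5.8 tilt [ 0.03 -0.09] F port [-2.5  0.4  6.3] Tq [0.06 1.11 0.23] gap 0.0235
dp [-0.0015  0.     -0.0011] w [ 6.57 -1.54 -9.68] n 2 per [-0.0007  0.     -0.0005] [ 3.29 -0.77 -4.84] J [ 0.11 -0.4   2.29 -0.32  0.69  0.44]
[[  1.6   0.5 -37.4   5.4   0.   -0.1  -1.5   0.1   5.9]
 [  1.5   0.4 -37.4   5.9   0.   -0.1  -1.7   0.1   6.2]
 [  1.5   0.4 -37.5   6.    0.   -0.1  -1.9   1.    6.2]]
mean [  1.5   0.4 -37.5   5.8   0.   -0.1  -1.7   0.4   6.1]
t 9.0167 shift [-0.0013 -0.0001 -0.0009]
w [ 6.67 -1.58 -9.85] lever corr [0.0001 0.     0.0001] zp [-0.557  0.138  0.819] gap 0.023590473537565635
```

Emit:
carry_out(moves=[{"x": -0.0004,"y": 0,"z": -0.0006,"rx": 3.3,"ry": -0.8,"rz": -4.9,"gripper": 1},{"x": -0.0002,"y": 0,"z": -0.0003,"rx": 3.3,"ry": -0.8,"rz": -4.9,"gripper": 1}])

```text
t: 9.18
tool_pos: [0.5159, 0.0698, 0.1953]
tool_rot: [0.693, 0.226, -0.413, 0.547]
wrist_force: [-4.4, 0.5, 4.4]
finger_gap: 0.0239
```

```bash
python3 plan.py -12 0.0375 0 0; python3 av.py -12 0.0375
```

```text
t 9.1833 now inport mm [  1.4   0.5 -37.4] phi -6.2 tilt [-0.01 -0.09] F port [-1.1 -0.5  6.1] Tq [-0.34  0.85  0.13] gap 0.0239
dp [-0.0012 -0.0002 -0.0009] w [ 3.28 -0.73 -4.79] n 1 per [-0.0012 -0.0002 -0.0009] [ 3.28 -0.73 -4.79] J [ 0.11 -0.4   2.3  -0.32  0.69  0.65]
[[  1.4   0.5 -37.4  -6.6  -0.   -0.1  -2.5  -1.3   6.1]
 [  1.3   0.5 -37.4  -6.1  -0.   -0.1  -2.6  -0.7   6.1]
 [  1.3   0.5 -37.4  -5.9  -0.   -0.1  -2.2  -0.9   6.4]]
mean [  1.4   0.5 -37.4  -6.2  -0.   -0.1  -2.4  -1.    6.2]
t 9.3333 shift [-0.0011 -0.0002 -0.0009]
w [ 3.4  -0.77 -4.95] lever corr [ 0.0001 -0.0001  0.0001] zp [-0.557  0.138  0.819] gap 0.02410458315620327
```

Emit:
carry_out(moves=[{"x": -0.0002,"y": 0,"z": -0.0003,"rx": 2.8,"ry": -0.7,"rz": -4.1,"gripper": 1}])

```text
t: 9.42
tool_pos: [0.5158, 0.0698, 0.1954]
tool_rot: [0.715, 0.208, -0.421, 0.518]
wrist_force: [-4.1, 0.2, 4.0]
finger_gap: 0.0238
```

```bash
python3 plan.py -14 0.0375 0 0
```

```text
t 9.4167 now inport mm [  1.6   0.5 -37.3] phi -10.9 tilt [-0.   -0.11] F port [-1.  -0.8  5.5] Tq [-0.43  0.69  0.11] gap 0.0238
dp [-0.0011 -0.0002 -0.001 ] w [ 1.74 -0.32 -2.51] n 1 per [-0.0011 -0.0002 -0.001 ] [ 1.74 -0.32 -2.51] J [ 0.11 -0.4   2.3  -0.32  0.69  0.73]
```

Emit:
carry_out(moves=[{"x": -0.0002,"y": 0,"z": -0.0003,"rx": 1.7,"ry": -0.4,"rz": -2.5,"gripper": 1}])

```text
t: 9.5
tool_pos: [0.5153, 0.0701, 0.1949]
tool_rot: [0.729, 0.196, -0.428, 0.497]
wrist_force: [-7.1, 4.2, 2.7]
finger_gap: 0.0238
```

```bash
python3 plan.py -16 0.0375 0 0
```

```text
t 9.5 now inport mm [  0.8   0.6 -37.3] phi -14.2 tilt [ 0.   -0.05] F port [-4.9  2.4  6.8] Tq [0.42 1.4  0.54] gap 0.0238
dp [-0.0007 -0.0004 -0.0006] w [ 1.01 -0.2  -1.48] n 1 per [-0.0007 -0.0004 -0.0006] [ 1.01 -0.2  -1.48] J [ 0.11 -0.4   2.3  -0.32  0.69  0.79]
```

Emit:
carry_out(moves=[{"x": 0,"y": 0,"z": -0.0003,"rx": 0.9,"ry": -0.2,"rz": -1.3,"gripper": 1}])

```text
t: 9.58
tool_pos: [0.5152, 0.0702, 0.1948]
tool_rot: [0.736, 0.19, -0.43, 0.486]
wrist_force: [-6.6, 1.1, 5.7]
finger_gap: 0.0239
```

```bash
python3 plan.py -16 0.0375 0 0; python3 lk.py w13 >/dev/null;python3 plan.py -16 0.0375 0 0
```

```text
t 9.5833 now inport mm [  0.6   0.7 -37.4] phi -15.8 tilt [ 0.   -0.03] F port [-2.2 -0.6  8.5] Tq [-0.28  0.85  1.05] gap 0.0239
dp [-0.0006 -0.0005 -0.0004] w [ 0.09  0.01 -0.14] n 1 per [-0.0006 -0.0005 -0.0004] [ 0.09  0.01 -0.14] J [ 0.11 -0.4   2.3  -0.32  0.69  0.82]
t 9.6333 now inport mm [  0.7   0.6 -37.4] phi -15.9 tilt [-0.01 -0.03] F port [-2.   0.4  8.2] Tq [-0.16  1.04  0.93] gap 0.0239
dp [-0.0006 -0.0005 -0.0005] w [ 0.08  0.01 -0.1 ] n 1 per [-0.0006 -0.0005 -0.0005] [ 0.08  0.01 -0.1 ] J [ 0.11 -0.4   2.3  -0.32  0.69  0.82]
```

View pics/w13.png

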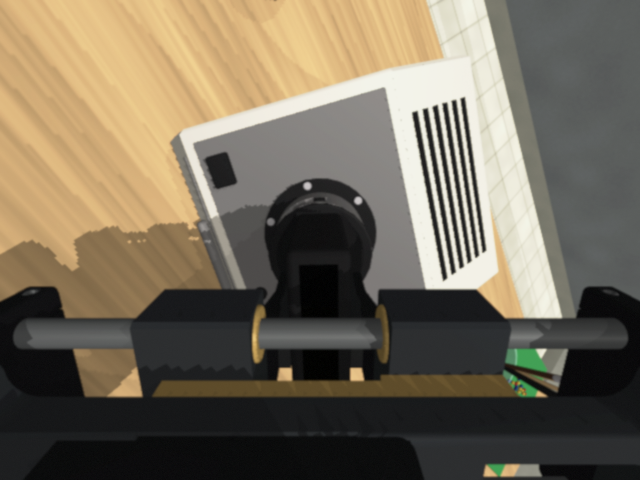

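Torque is 1.0 N·m at φ≈-15.8°, so it is at the stop (expected about -15°). Easing the twist and letting it spring out along the axis.

Emit:
carry_out(moves=[{"x": 0,"y": 0,"z": 0,"rx": -0.9,"ry": 0.2,"rz": 1.3,"gripper": 1},{"x": -0.0014,"y": 0.0003,"z": 0.002,"rx": -0.2,"ry": 0,"rz": 0.3,"gripper": 1}])

```text
t: 9.8
tool_pos: [0.5136, 0.0706, 0.1967]
tool_rot: [0.728, 0.198, -0.427, 0.499]
wrist_force: [-2.8, 1.5, 1.6]
finger_gap: 0.0235
```

```bash
python3 plan.py -13 0.0305 0 0
```

```text
t 9.8 now inport mm [  0.5   0.6 -34.9] phi -13.8 tilt [-0.01 -0.08] F port [-1.6  0.8  3.1] Tq [-0.23  0.79  0.08] gap 0.0235
dp [-0.0028  0.      0.0034] w [-0.42  0.19  0.66] n 1 per [-0.0028  0.      0.0034] [-0.42  0.19  0.66] J [ 0.11 -0.41  2.3  -0.32  0.7   0.78]
```

Emit:
carry_out(moves=[{"x": -0.0014,"y": 0.0003,"z": 0.002,"rx": 0,"ry": 0,"rz": 0,"gripper": 1},{"x": -0.001,"y": 0.0002,"z": 0.0015,"rx": 0,"ry": 0,"rz": 0,"gripper": 1}])

```text
t: 9.97
tool_pos: [0.511, 0.0712, 0.2005]
tool_rot: [0.728, 0.198, -0.427, 0.499]
wrist_force: [-1.9, -0.3, 0.4]
finger_gap: 0.0242
```

```bash
python3 plan.py -13 0.0295 0 0; r=1; python3 av.py -13 0.0295
```

```text
t 9.9667 now inport mm [  0.4   0.6 -30.2] phi -13.8 tilt [ 0.   -0.09] F port [-1.2 -0.7  1.4] Tq [-0.11  0.73  0.08] gap 0.0242
dp [-0.0007 -0.0005  0.0004] w [-0.44  0.2   0.67] n 1 per [-0.0007 -0.0005  0.0004] [-0.44  0.2   0.67] J [ 0.12 -0.42  2.3  -0.32  0.71  0.78]
[[  0.5   0.6 -30.  -13.8   0.   -0.1  -1.2  -0.4   5. ]
 [  0.5   0.6 -30.1 -13.8   0.   -0.1  -2.7  -0.    6. ]
 [  0.5   0.7 -30.2 -13.8   0.   -0.1  -2.6  -0.6   5.5]]
mean [  0.5   0.6 -30.1 -13.8   0.   -0.1  -2.2  -0.3   5.5]
t 10.1167 shift [-0.0009 -0.0004  0.0002]
w [-0.44  0.2   0.67] lever corr [ 0.0001 -0.      0.0001] zp [-0.557  0.138  0.819] gap 0.024030035920577147
```

Emit:
carry_out(moves=[{"x": -0.0005,"y": 0.0001,"z": 0.0007,"rx": 0,"ry": 0,"rz": 0,"gripper": 1}])

```text
t: 10.2
tool_pos: [0.5106, 0.0713, 0.201]
tool_rot: [0.728, 0.198, -0.427, 0.499]
wrist_force: [10.7, 0.3, -11.6]
finger_gap: 0.0238
```

```bash
python3 av.py -13 0.0295
```

```text
[[  0.4   0.7 -29.6 -13.8   0.   -0.1   1.2   0.8  -5.2]
 [  0.4   0.6 -29.7 -13.8   0.   -0.1   0.6   1.1  -3.4]
 [  0.5   0.7 -29.7 -13.8   0.   -0.1  -0.3   1.7  -4.8]]
mean [  0.4   0.7 -29.7 -13.8   0.   -0.1   0.5   1.2  -4.5]
t 10.35 shift [-0.0006 -0.0005 -0.0001]
w [-0.45  0.22  0.67] lever corr [ 0.0002 -0.      0.0001] zp [-0.557  0.138  0.819] gap 0.023752546631912574
```

Emit:
carry_out(moves=[{"x": -0.0006,"y": 0.0001,"z": 0.0009,"rx": 0,"ry": 0,"rz": 0,"gripper": 1}])

```text
t: 10.43
tool_pos: [0.5103, 0.0713, 0.2011]
tool_rot: [0.728, 0.198, -0.426, 0.499]
wrist_force: [20.1, -0.2, -18.0]
finger_gap: 0.024
```

```bash
python3 av.py -13 0.0295
```

```text
[[  0.3   0.7 -29.4 -13.8   0.   -0.1   4.    3.1 -18. ]
 [  0.3   0.7 -29.5 -13.8   0.   -0.1   4.    4.1 -17.8]
 [  0.3   0.7 -29.5 -13.8   0.   -0.1   2.9   3.  -17. ]]
mean [  0.3   0.7 -29.5 -13.8   0.   -0.1   3.6   3.4 -17.6]
t 10.5833 shift [-0.0004 -0.0006 -0.0002]
w [-0.46  0.25  0.65] lever corr [0.0002 0.     0.0001] zp [-0.557  0.138  0.819] gap 0.023692119967740333
```

The pull is resisted by 18 N at a depth of exactly 29.5 mm, so the lugs are up under the notch roofs. Relaxing and opening.

Emit:
carry_out(moves=[{"x": 0.0005,"y": -0.0003,"z": -0.0007,"rx": 0,"ry": 0,"rz": 0,"gripper": 0.7},{"x": 0,"y": 0,"z": 0,"rx": 0,"ry": 0,"rz": 0,"gripper": 0},{"x": 0,"y": 0,"z": 0,"rx": 0,"ry": 0,"rz": 0,"gripper": 0},{"x": 0,"y": 0,"z": 0,"rx": 0,"ry": 0,"rz": 0,"gripper": 0}])

```text
t: 10.92
tool_pos: [0.5116, 0.0706, 0.2004]
tool_rot: [0.728, 0.197, -0.426, 0.499]
wrist_force: [1.2, -0.2, -0.6]
finger_gap: 0.039
```

```bash
python3 plan.py -13 0.0295 0 0
```

```text
t 10.9167 now inport mm [  1.2   0.2 -30.7] phi -13.9 tilt [ 0.03 -0.19] F port [ 0.7  0.1 -1.2] Tq [-0.14  0.4   0.07] gap 0.039
dp [-0.0013  0.0001  0.0005] w [-0.45  0.3   0.69] n 1 per [-0.0013  0.0001  0.0005] [-0.45  0.3   0.69] J [ 0.11 -0.42  2.3  -0.32  0.71  0.78]
```

Emit:
carry_out(moves=[{"x": -0.001,"y": 0,"z": 0.0005,"rx": 0,"ry": 0,"rz": 0,"gripper": 0},{"x": -0.0056,"y": 0.0014,"z": 0.0082,"rx": 0,"ry": 0,"rz": 0,"gripper": 0},{"x": -0.0084,"y": 0.002,"z": 0.0123,"rx": 0,"ry": 0,"rz": 0,"gripper": 0},{"x": -0.0112,"y": 0.0028,"z": 0.0164,"rx": 0,"ry": 0,"rz": 0,"gripper": 0},{"x": -0.014,"y": 0.0034,"z": 0.02,"rx": 0,"ry": 0,"rz": 0,"gripper": 0},{"x": -0.014,"y": 0.0034,"z": 0.02,"rx": 0,"ry": 0,"rz": 0,"gripper": 0},{"x": -0.014,"y": 0.0034,"z": 0.02,"rx": 0,"ry": 0,"rz": 0,"gripper": 0}])

```text
t: 11.5
tool_pos: [0.4385, 0.0858, 0.2959]
tool_rot: [0.726, 0.198, -0.431, 0.498]
wrist_force: [0.2, 1.0, -0.2]
finger_gap: 0.0832
```

```bash
python3 plan.py -13 0 0 0; python3 lk.py w14; python3 - <<'E'
from plan import *
s_,d=np.load('w14.npy',allow_pickle=True); pp,Rp=portpose(); Rn=Rp@R.from_euler('z',-13.8,degrees=True).as_matrix(); p=pp+Rp@[0,0,-.0295]
ds=[('w',cam(d,s_),d)]+[(n,cam(x),x) for n,x in((n,r.snapshot(n)) for n in('scene','top'))]
for n,c,x in ds:
    o=x['img'][:,:,::-1].copy(); cv2.imwrite(f'pics/fin_{n}raw.png',o)
    k=1 if n=='w' else 4
    o=cv2.resize(o,None,fx=k,fy=k,interpolation=2)
    for P in(circ(.036,.046),circ(.036,.041),rect(.012,.04,.15)):
        cv2.polylines(o,[np.round((proj(c,P@Rn.T+p)+.5)*k).astype(np.int32)],True,(0,255,0),1)
    if n!='w':
        u,v=proj(c,pp)[0].astype(int); o=o[max(v-85,0)*4:(v+60)*4,(u-70)*4:(u+70)*4]
    cv2.imwrite(f'pics/fin_{n}.png',o)
E
```

```text
t 11.5 now inport mm [-6.3 -3.1 90.3] phi -13.9 tilt [-0.24  0.37] F port [-0.2  1.  -0.2] Tq [-0.04  0.38  0.05] gap 0.0832
dp [ 0.0554 -0.011  -0.0708] w [-0.39 -0.28  0.86] n 3 per [ 0.0185 -0.0037 -0.0236] [-0.13 -0.09  0.29] J [ 0.2  -0.72  2.29 -0.29  1.03  0.77]
11.5 [0.43846782 0.08582911 0.29587918] [ 0.202 -0.717  2.288 -0.293  1.034  0.77 ]
[[ 0.551  0.717 -0.428]
 [-0.141 -0.425 -0.894]
 [-0.823  0.553 -0.133]]
```

View pics/fin_w.png

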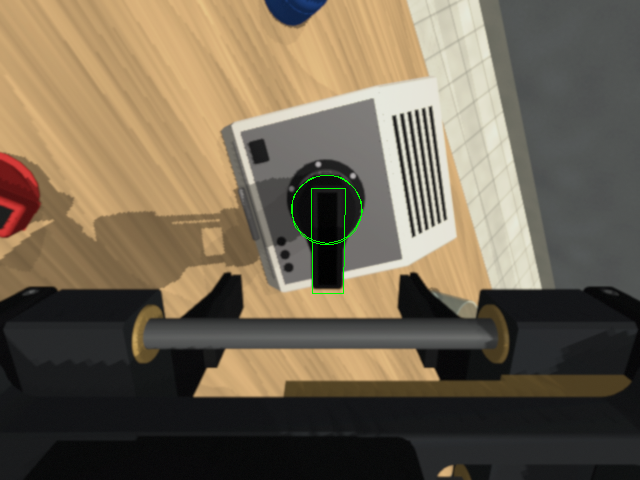

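View pics/fin_scene.png

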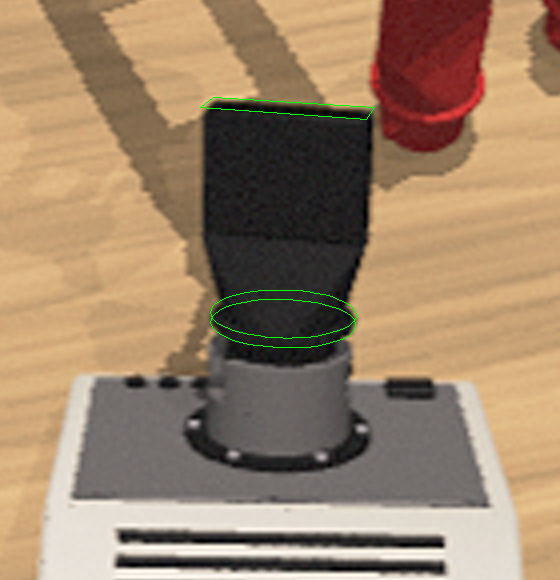

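View pics/fin_topraw.png

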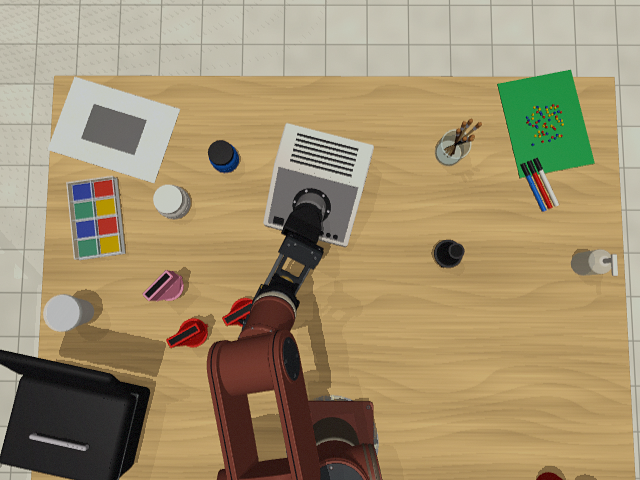

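```bash
python3 - <<'E'
import cv2,numpy as np
from plan import *
d=r.snapshot('scene'); c=cam(d); pp,Rp=portpose(); u,v=proj(c,pp)[0].astype(int); print(u,v)
a=d['img'][v-75:v+35,u-45:u+45,::-1]; k=5
b=cv2.resize(a,None,fx=k,fy=k,interpolation=2); b=np.clip(255*(b/255.)**.45,0,255).astype(np.uint8)
b2=b.copy()
Rn=Rp@R.from_euler('z',-13.8,degrees=True).as_matrix()
for dep,col in((.0295,(0,255,0)),):
  for P in(circ(.036,.046),circ(.036,.041),rect(.012,.04,.15),circ(.036,.0295),circ(.0285,.0295)):
    cv2.polylines(b2,[np.round((proj(c,P@Rn.T+pp-Rp[:,2]*dep)-[u-45,v-75]+.5)*k).astype(np.int32)],True,col,1)
cv2.imwrite('pics/fz.png',cv2.resize(np.hstack([b,b2]),None,fx=.88,fy=1))
E
```

```text
335 262
```

View pics/fz.png

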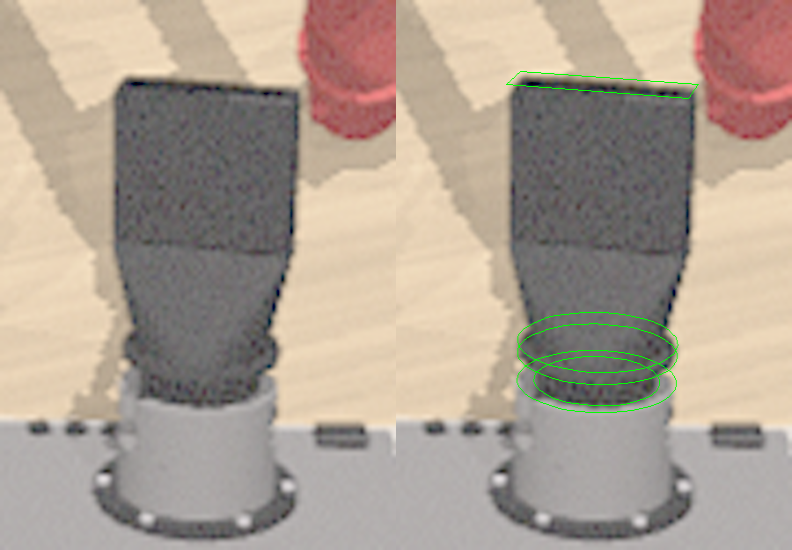

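The final views show the nozzle seated. Its flange stands clear above the rim as it should when locked, the bill matches the model to about 1 px, and the other objects sit at the same pixels as at the start. Handing in.

```bash
python3 -c "
from plant import r
print(r.job_done())"
```

```text
the job is handed in; nothing more can be done
None
```

The slot nozzle is locked in the extractor's port, and I handed the job in at about 12 s. No verdict is reported at hand-in.

- **Pick and insert:** I gripped the black nozzle across the bill and found the entry gaps with the wrist camera, about 28° counter-clockwise of the port's y axis. I pushed in until the lugs met the slot floor, at a measured 38.7 mm against a nominal 38.5, with about 20 N of contact.
- **Turn and lock:** I turned it clockwise to the stop at about -15°, where the torque rose to about 1 N·m, well under the 3 N·m at which the collar slips. I then eased it back out along the axis. At 29.5 mm depth a pull of about 18 N did not move it, so the lugs are in their notches.
- **After letting go:** I released it and backed the gripper off; the wrist force then read about zero. The pictures taken afterwards match the locked model to about 1–2 pixels, and the flange stands clear of the rim.
- **Other objects:** By eye, the round nozzle, jar, tub, brush pot and the pink and red look-alikes are where they were at the start in the top view; one red nozzle is partly hidden by the arm.

One measurement disagreed: the first port estimate, from the fixed cameras, was about 3 mm off from the wrist view. I used the wrist view. The arm also drifted a few mm during hold rows, and I corrected for that as I went.

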